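# Load the light-curing drawer and start the cure

### The job

Lay the three sensor housings from the mat in the front row of the open curing drawer, one upright in the middle of each empty field and square to the lines, so that with the three already there they make two neat rows. Then push the drawer fully shut without upsetting the rows, and after that flick the toggle on top of the unit over to the back to switch the lamp on. Leave the bottle, screwdriver and loose knob alone.

Things in the scene. Friction and masses are not known exactly. Their poses are not given: they have to be found in the camera images.
- part_a: One of three loose sensor housings on the mat, any angle. Dark grey resin, 30 g: block 40 (own x) x 30 (y) x 26 mm high, a mounting ear 10 long, 22 wide, 4 thick at each end (60 mm over the ears), round lens seat 20 mm across, 4 high on top. Origin: middle of the underside, z up. Ends alike: it may lie either way round.
- part_b: One of three loose sensor housings on the mat, any angle. Dark grey resin, 30 g: block 40 (own x) x 30 (y) x 26 mm high, a mounting ear 10 long, 22 wide, 4 thick at each end (60 mm over the ears), round lens seat 20 mm across, 4 high on top. Origin: middle of the underside, z up. Ends alike: it may lie either way round.
- part_c: One of three loose sensor housings on the mat, any angle. Dark grey resin, 30 g: block 40 (own x) x 30 (y) x 26 mm high, a mounting ear 10 long, 22 wide, 4 thick at each end (60 mm over the ears), round lens seat 20 mm across, 4 high on top. Origin: middle of the underside, z up. Ends alike: it may lie either way round.
- laid_left: Housing already laid in the left field of the drawer's back row: same piece as the loose ones, origin at the middle of its underside, x along its length.
- laid_mid: Housing already laid in the middle field of the drawer's back row: same piece as the loose ones, origin at the middle of its underside, x along its length.
- laid_right: Housing already laid in the right field of the drawer's back row: same piece as the loose ones, origin at the middle of its underside, x along its length.
- field_front_left (a point): Centre, on the tray floor (22 mm above the bench), of the left field of the empty front row (left = +y). Fields are outlined by thin dark lines, 80 mm front to back (x) by 76 across (y), two rows of three. Axes: x into the unit, y left, z up; a housing lies square when its x is along this x. Inner face of the 50 mm high drawer front: 52 mm in front of here.
- field_front_mid (a point): Centre, on the tray floor (22 mm above the bench), of the middle field of the empty front row (left = +y). Fields are outlined by thin dark lines, 80 mm front to back (x) by 76 across (y), two rows of three. Axes: x into the unit, y left, z up; a housing lies square when its x is along this x. Inner face of the 50 mm high drawer front: 52 mm in front of here.
- field_front_right (a point): Centre, on the tray floor (22 mm above the bench), of the right field of the empty front row (left = +y). Fields are outlined by thin dark lines, 80 mm front to back (x) by 76 across (y), two rows of three. Axes: x into the unit, y left, z up; a housing lies square when its x is along this x. Inner face of the 50 mm high drawer front: 52 mm in front of here.
- field_back_left (a point): Centre, on the tray floor, of the left field of the back row (taken from the start), 80 mm behind the front one; axes as there. The tray's side walls are 18 mm high, 138 mm either side of the middle fields.
- field_back_mid (a point): Centre, on the tray floor, of the middle field of the back row (taken from the start), 80 mm behind the front one; axes as there. The tray's side walls are 18 mm high, 138 mm either side of the middle fields.
- field_back_right (a point): Centre, on the tray floor, of the right field of the back row (taken from the start), 80 mm behind the front one; axes as there. The tray's side walls are 18 mm high, 138 mm either side of the middle fields.
- drawer (a joint): How far the drawer is pushed in, m: 0 = pulled right out as at the start, 0.175 = fully shut (drawer front against the housing). Slides along the unit's x with about 2 N of friction and stays where it is left. Only friction on the tray holds the pieces.
- drawer_pull (a point): Middle of the outer edge of the pull lip: a steel strip 140 mm wide (y), 4 mm thick, standing out 14 mm from the drawer front, 70 mm above the bench; its x points into the unit, the way to push. The drawer front is 318 mm wide, from 10 to 72 mm above the bench.
- lamp_switch (a joint): Lamp toggle on top of the unit, rad: 0 = off, leaning to the front (the drawer's side), 0.7 = on, leaning to the back. Takes about 2 N at the tip and stays where it is left.
- switch_tip (a point): Tip of the lamp's steel bat toggle (34 mm long, 9 mm thick), near the right end of the unit's top front edge. Its pivot is 32 mm below the tip, at the housing top; the tip is 12 mm in front of the pivot at off, 12 mm behind it at on. At off its x points to the unit's back, the way to flick it; it turns about its y.
- unit: Light-curing unit: light grey housing 250 deep (x), 330 wide (y), 150 mm high, fixed on the bench; origin under its middle, x to its back, drawer mouth in the front face (-x). Fixed timer dial 38 mm across, 14 mm high, on top at front left; the toggle's pivot is 94 mm in front of the middle and 105 mm right of it (-y), 152 mm above the bench.
- mat: Grey bench mat 260 (x) x 190 (y) x 3 mm, fixed, on which the loose housings stand; origin at the middle of its underside.
- resin_bottle: Bystander: amber bottle 68 mm across, 165 mm tall; origin under its middle.
- screwdriver: Bystander: screwdriver lying on the bench along its x; origin under its middle.
- knob_cap: Bystander: black knob 34 mm across, 28 mm tall; origin under its middle.
Mind the look-alikes: they are no part of the job. What is shaped like the laid_mid but red or turquoise is not meant.

How it is judged:
By the outcome, as a careful person would: the job done as asked, in the order asked, and still so for the second after the job is handed in, with the robot touching nothing.
It also fails if it takes over 72 s, if anything falls off the work surface, if the arm or the gripper's body presses on something with over 40 N, if the wrist force passes 120 N, or if a joint passes its speed limit or range.

### The arm

A 6-joint arm with a two-finger parallel gripper is mounted at the origin on the work surface. World frame = base frame: x ahead of the robot, y to its left, z up, the work surface at z = 0. Lengths are in m, angles in degrees, forces in N, time in s.
With the tool pointing down it reaches from about 0.3 to 0.75 m from the base axis. Payload 8.5 kg.
Tool frame: the origin (TCP) lies at the very end of the fingers, on their centre line; the grasp point (between the pads) lies 19 mm behind it; z points along the fingers, x is the direction in which the jaws open and shut, and the axes are right-handed (so a half turn about z gives the same grasp; the last joint's range is limited). The gripper opens to 85 mm and grips with 20 to 120 N. Pads are 22 mm wide; open, the fingers measure 114 mm over their backs; the gripper's body (76 mm by 85 mm) begins 54 mm behind the grasp point. The pads swing forward as they close: fully open they stand 13 mm farther back than shut.
Start: joints at [-86.477, 21.807, 74.336, -0, 83.858, -12.336], TCP at [0.15, -0.529, 0.231] pointing down, gripper open.
Joint ranges: [-178.18, 178.18], [-50.72, 133.34], [12.68, 142.11], [-81.47, 261.47], [9.98, 163.14], [-165.26, 165.26]. Speed limits (degrees/s): [136.94, 136.94, 180, 180, 180, 180].

### API

Orientations are given as a 3x3 rotation matrix whose columns are the frame's x, y, z axes.
In Python, from workcell import ctrl, vision, job gives the robot as it stands.
- The arm moves only by the tool servo_tool, never from a script. Its argument "steps" is a list that holds one entry, the list of rows, each a list of 7 numbers: the opening in per cent of the stroke, from 0 (shut) to 100 (fully open), then the shift along the tool's x, y, z in cm, then the turn, a rotation vector about the tool's x, y, z in rad. A call has 1 to 12 rows; each row shifts and turns the commanded pose from where the row before left it, along the tool's axes as they then stand; what a row does not reach is not made up. A row lasts 1/8 s, in which the tool goes at most 62.5 mm and 10.7 degrees, less where a joint would pass 70% of its speed; a pose out of reach is approached as far as the arm can. A call is refused whole if a number of a shift passes 6.25 or a number of a turn 0.188, either way. A call with a gripper value outside its range is refused whole. The fingers move at their own pace and stop on an object; the grip force is fixed at half the most. Time passes only in rows, so rows that do not move let the fingers close. It gives the time, the measured TCP pose, the force and the opening at its end, in the units of the state.
- ctrl.read_state(): the state, without advancing time (a new reading comes with each control period).
- vision.get_image(name): name is "scene" or "top"; returns a dict with "img" (400x640x3 uint8, red, green, blue), "fx", "fy", "cx", "cy" (pixels), "D" ([k1, k2, p1, p2, k3] as OpenCV has them; the pictures are not rectified), "R" (3x3) and "t" (3): a world point X has camera coordinates R X + t. Camera axes: x right, y down, z forward; pixel columns grow to the right and rows downward; lengths in m; the calibration is good to about 2 mm. A picture is of the moment at which its call begins. There is no depth.
- job.job_done(): hands the job in, once; it reports no verdict.
The state is a dict: "time_s": time; "joint_pos": joint angles; "joint_velocities": joint speeds; "tau": joint torques, N m; "tcp_pos": TCP position; "tcp_rot": TCP orientation; "ft_force": force on the tool from outside, world axes, zero at the start; "torque": the same for the moment, N m; "gripper_width": finger opening in m.
Only numpy, scipy, OpenCV 4.12 (cv2) and the standard library are available. Lean on these libraries where they do the work, as an engineer would, in place of code of your own. Each camera call takes 0.05 s, during which the arm holds its last target.

## Working session

There is one attempt and no reset: what is moved stays moved. The work goes in short steps, Python scripts to look and compute and a tool call to move; the robot and the scene stay as the last step left them, time stands still between calls to the robot, and variables do not carry over. Pictures are saved under pics/ and viewed, and the job is handed in when it is done.

Besides the shell and the picture viewer there is one more tool, called after "Request:" as name([rows], argument=value, ...), one row to a line, values as JSON. servo_tool: Moves the arm, as the interface text tells. Its arguments: {"type":"object","properties":{"steps":{"type":"array","items":{"type":"array","items":{"type":"array","items":{"type":"number"}}}}},"required":["steps"]}

```bash
mkdir -p pics
python3 - <<'E'
from workcell import ctrl,vision
import cv2
for n in("scene","top"):
    d=vision.get_image(n); cv2.imwrite(f"pics/{n}0.png",d["img"][:,:,::-1])
    print(n,{k:(v.tolist() if hasattr(v,'tolist') else v) for k,v in d.items() if k!="img"})
s=ctrl.read_state();print(s)
E
```

```text
scene {'fx': 363.5588303104292, 'fy': 363.5588303104292, 'cx': 323.21285074216746, 'cy': 197.13772485869708, 'D': [-0.027883916569685693, 0.0, 0.0, 0.0, 0.0], 'R': [[-0.9477533294135853, 0.31881605928183016, -0.010952028554980026], [0.2385001380935446, 0.6853602901425515, -0.688039938393897], [-0.21185209631916488, -0.6547042027051012, -0.7255901709956202]], 't': [0.5400184052354755, -0.08724206402787069, 1.1209180744880074]}
top {'fx': 451.09569502813116, 'fy': 451.09569502813116, 'cx': 315.0290530810463, 'cy': 194.0566506043314, 'D': [-0.06415314305935343, 0.0, 0.0, 0.0, 0.0], 'R': [[-0.027240388701938234, -0.999506404414274, -0.01564956095923075], [-0.9873556638805739, 0.029348329904035055, -0.15578019301180354], [0.15616258907407418, 0.011208169640636284, -0.9876677693976799]], 't': [0.06817123402362069, 0.6059376336549078, 1.3717158518629489]}
{'time_s': 0.1, 'joint_pos': array([-8.64757810e+01,  2.18374315e+01,  7.43779721e+01,  1.24693682e-03,
        8.38590965e+01, -1.23347221e+01]), 'joint_velocities': array([ 0.14096575, -0.10946141, -0.14122749, -0.03220426, -0.04499317,
        0.00337982]), 'tau': array([ 4.76520669e-03, -4.49216688e+01, -2.31654847e+01, -1.59831598e-04,
        3.69979301e-03, -3.56913432e-06]), 'tcp_pos': array([ 0.15029539, -0.52880038,  0.23078505]), 'tcp_rot': array([[ 2.73267662e-01, -9.61938034e-01, -5.83309285e-05],
       [-9.61937203e-01, -2.73267505e-01,  1.29914284e-03],
       [-1.26563486e-03, -2.98903037e-04, -9.99999154e-01]]), 'ft_force': array([0.705266  , 0.5825859 , 0.15139359]), 'torque': array([ 0.00830914, -0.01993813, -0.01128398]), 'gripper_width': 0.08502826423400091}
```

View pics/scene0.png

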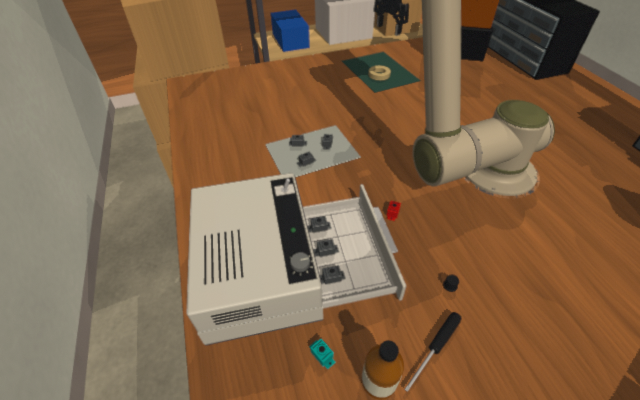

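View pics/top0.png

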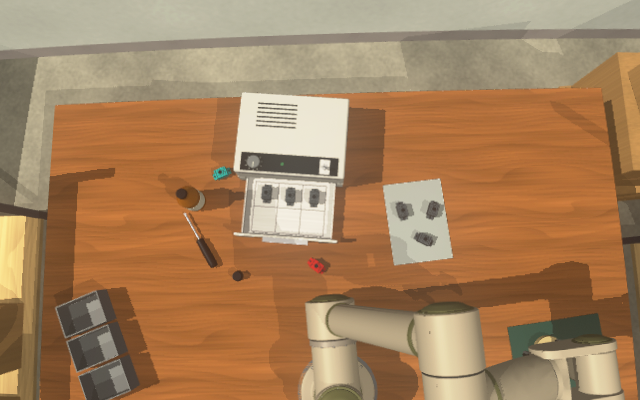

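Run:
```python
import cv2
t=cv2.imread("pics/top0.png");s=cv2.imread("pics/scene0.png")
def c(im,x0,y0,x1,y1,k,n): cv2.imwrite(f"pics/{n}.png",cv2.resize(im[y0:y1,x0:x1],None,fx=k,fy=k,interpolation=cv2.INTER_CUBIC))
c(t,380,175,460,270,6,"t_mat");c(t,228,85,358,280,3,"t_a");c(t,230,165,345,250,6.5,"t_unit")
c(s,260,120,370,180,7,"s_mat");c(s,260,170,410,310,4,"s_unit")
```

```text
(no output)
```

View pics/t_mat.png

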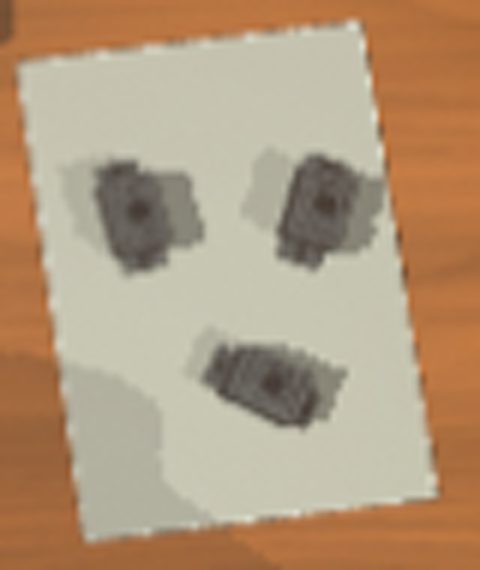

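View pics/t_unit.png

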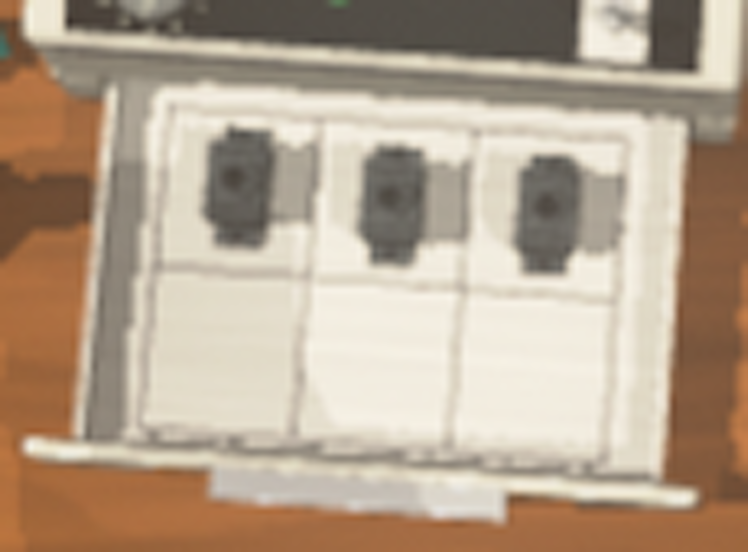

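View pics/s_mat.png

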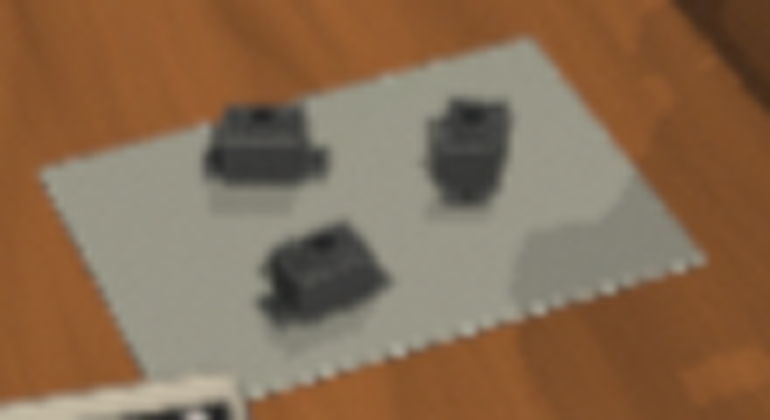

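View pics/s_unit.png

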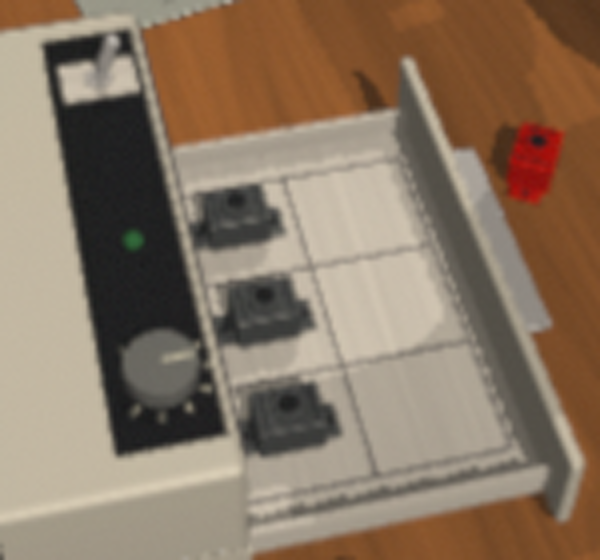

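```bash
cat > h.py <<'E'
import numpy as np,cv2
from scipy.optimize import least_squares,minimize
def proj(d,P):
    P=np.atleast_2d(np.asarray(P,float))
    rv,_=cv2.Rodrigues(np.array(d["R"])); 
    K=np.array([[d["fx"],0,d["cx"]],[0,d["fy"],d["cy"]],[0,0,1]])
    return cv2.projectPoints(P,rv,np.array(d["t"],float),K,np.array(d["D"]))[0][:,0]
def back(d,uv,z):
    K=np.array([[d["fx"],0,d["cx"]],[0,d["fy"],d["cy"]],[0,0,1]])
    n=cv2.undistortPoints(np.array(uv,float).reshape(-1,1,2),K,np.array(d["D"]))[:,0]
    R=np.array(d["R"]);t=np.array(d["t"]);C=-R.T@t
    r=np.c_[n,np.ones(len(n))]@R
    return C+r*((z-C[2])/r[:,2])[:,None]
def box(x0,x1,y0,y1,z0,z1): return np.array([[x,y,z] for x in(x0,x1) for y in(y0,y1) for z in(z0,z1)])
a=np.linspace(0,2*np.pi,16,endpoint=False)
PARTS=[box(-.02,.02,-.015,.015,0,.026),box(-.03,.03,-.011,.011,0,.004),
 np.array([[.01*np.cos(t),.01*np.sin(t),z] for t in a for z in(.026,.030)])]
def tf(P,x,y,z,yaw):
    c,s=np.cos(yaw),np.sin(yaw); return P@np.array([[c,-s,0],[s,c,0],[0,0,1]]).T+[x,y,z]
S=8
def sil(d,x,y,z,yaw,win):
    x0,y0,x1,y1=win; m=np.zeros(((y1-y0)*S,(x1-x0)*S),np.uint8)
    for P in PARTS:
        p=proj(d,tf(P,x,y,z,yaw)); q=((p+0.5-[x0,y0])*S-0.5)
        cv2.fillConvexPoly(m,cv2.convexHull(np.round(q*16).astype(np.int32)),255,shift=4)
    m=cv2.resize(m,(x1-x0,y1-y0),interpolation=cv2.INTER_AREA).astype(float)/255
    return cv2.GaussianBlur(m,(0,0),.6)
def fit(views,x,y,z,yaw,thr=(55,125),shift=True):
    """views: list of dicts with img. fit x,y,yaw; returns per-camera and joint"""
    dat=[]
    for d in views:
        u,v=proj(d,[x,y,z+.013])[0]; w=(int(u)-17,int(v)-17,int(u)+18,int(v)+18)
        g=cv2.cvtColor(d["img"],cv2.COLOR_RGB2GRAY).astype(float)[w[1]:w[3],w[0]:w[2]]
        t=np.clip((thr[1]-g)/(thr[1]-thr[0]),0,1)
        dat.append((d,w,cv2.GaussianBlur(t,(0,0),.6)))
    def run(dat):
        def c(p):
            return sum((np.abs(sil(d,p[0],p[1],z,p[2]*10,w)-t)**2).sum() for d,w,t in dat)
        best=None
        for dy in(-.25,0,.25):
            r=minimize(c,[x,y,(yaw+dy)/10],method="Nelder-Mead",options=dict(initial_simplex=np.array([[x,y,(yaw+dy)/10],[x+.006,y,(yaw+dy)/10],[x,y+.006,(yaw+dy)/10],[x,y,(yaw+dy)/10+.02]]),xatol=1e-5,fatol=1e-4))
            if best is None or r.fun<best.fun: best=r
        return np.array([best.x[0]*1e3,best.x[1]*1e3,np.degrees(best.x[2]*10),best.fun])
    return [run([q]) for q in dat]+[run(dat)]
E
cat > m1.py <<'E'
from h import *
from workcell import vision
import pickle
T=vision.get_image("top");Sc=vision.get_image("scene");pickle.dump((T,Sc),open("im0.pkl","wb"))
np.set_printoptions(precision=4,suppress=True)
cv=lambda L,x0,y0,k:(np.array(L,float)+.5)/k-.5+[x0,y0]
# mat corners
m=cv([(18,63),(360,22),(438,494),(86,541)],380,175,6)
print("mat",back(T,m,.003))
# grid
g=cv([(172,105),(322,122),(475,133),(628,143),(158,265),(312,278),(465,290),(618,300),(140,430),(297,437),(452,447),(606,460)],230,165,6.5)
L=np.array([[x,y,.022] for x in(.12,.04,-.04) for y in(.114,.038,-.038,-.114)])
for nm,d,px in(("top",T,g),("scene",Sc,cv([(285,180),(313,268),(342,362),(375,474),(400,157),(428,245),(468,345),(508,447)],260,170,4))):
    LL=L if nm=="top" else L[[7,6,5,4,11,10,9,8]]
    r=least_squares(lambda p:(proj(d,tf(LL,p[0],p[1],0,p[2]))-px).ravel(),[.45,.15,0])
    print(nm,r.x[:2],np.degrees(r.x[2]),np.abs(r.fun).max(), np.sqrt((r.fun**2).mean()))
b=r.x
E
python3 m1.py
```

```text
mat [[ 0.6378 -0.1693  0.003 ]
 [ 0.6549 -0.357   0.003 ]
 [ 0.399  -0.3812  0.003 ]
 [ 0.3804 -0.1926  0.003 ]]
top [0.5289 0.1393] -5.808604010710869 0.6879497861163486 0.33844634229671466
scene [0.529  0.1396] -6.504657213444693 1.0588311513772624 0.5304005832382355
```

```bash
cat > m2.py <<'E'
from h import *
import pickle
T,Sc=pickle.load(open("im0.pkl","rb"))
np.set_printoptions(precision=2,suppress=True)
segs=[]
n=np.linspace(0,1,80)[3:-3,None]
for y in(.114,.038,-.038,-.114): segs.append(np.array([-.04,y,.022])*(1-n)+np.array([.04,y,.022])*n)
segs.append(np.array([.04,.114,.022])*(1-n)+np.array([.04,-.114,.022])*n)
segs.append(np.array([-.04,.114,.022])*(1-n)+np.array([-.04,-.114,.022])*n)
def score(ds,p):
    s=0
    for d in ds:
        g=cv2.cvtColor(d["img"],cv2.COLOR_RGB2GRAY).astype(np.float32)
        g=cv2.GaussianBlur(g,(0,0),.5)-cv2.GaussianBlur(g,(0,0),2.5)
        for sg in segs:
            q=proj(d,tf(sg,p[0],p[1],0,p[2]*10)).astype(np.float32)
            s+=np.clip(cv2.remap(g,q[None,:,0],q[None,:,1],cv2.INTER_CUBIC),-30,10).mean()
    return s
for ds in([T],[Sc],[T,Sc]):
    x0=np.array([.529,.1395,-.0105]); 
    r=min((minimize(lambda p:score(ds,p),x0+[0,0,k],method="Nelder-Mead",options=dict(initial_simplex=np.array([x0+[0,0,k],x0+[.003,0,k],x0+[0,.003,k],x0+[0,0,k+.002]]),xatol=1e-6,fatol=1e-4)) for k in(-.001,0,.001)),key=lambda r:r.fun)
    print("field",r.x[:2]*1e3,np.degrees(r.x[2]*10),r.fun)
yaw=r.x[2]*10;F=r.x[:2]
c,s=np.cos(yaw),np.sin(yaw)
for y in(.076,0,-.076):
    p=F+[c*.08-s*y,s*.08+c*y]
    for q in fit([T,Sc],p[0],p[1],.022,yaw,(60,130)): print("laid",y,q)
for uv,yw in(((403.3,210),10),((434,208.7),-25),((425,239),65)):
    p=back(T,[uv],.016)[0]
    for q in min(([fit([T,Sc],p[0],p[1],.003,np.radians(k),(60,110)) for k in (yw,-yw)]),key=lambda f:f[-1][3]): print("loose",uv,q)
E
python3 m2.py
```

```text
field [527.98 140.76] -6.056271011889065 -67.06257629394531
field [529.05 139.64] -5.8617624976849925 -75.23181915283203
field [528.74 140.13] -5.963138771057704 -137.02098083496094
laid 0.076 [617.91 205.38  -0.07  52.69]
laid 0.076 [618.48 203.71  -7.7   25.31]
laid 0.076 [618.3  203.81  -6.67  80.04]
laid 0 [606.06 130.27  -0.04  65.71]
laid 0 [608.28 128.39  -7.04  64.26]
laid 0 [608.34 128.7   -5.53 132.94]
laid -0.076 [600.46  54.26  -1.51  63.22]
laid -0.076 [601.54  53.08  -8.05 123.01]
laid -0.076 [600.76  53.98  -4.36 189.01]
loose (403.3, 210) [ 552.07 -224.92   14.63   82.75]
loose (403.3, 210) [ 552.65 -224.84   15.07   95.18]
loose (403.3, 210) [ 552.3  -224.95   14.13  178.27]
loose (434, 208.7) [ 552.59 -323.03  -33.73   72.21]
loose (434, 208.7) [ 551.72 -325.81  -16.52   58.14]
loose (434, 208.7) [ 552.66 -324.67  -21.9   133.71]
loose (425, 239) [ 457.89 -290.8  -111.84   74.21]
loose (425, 239) [ 459.99 -289.99 -115.8    26.58]
loose (425, 239) [ 458.85 -291.1  -113.63  101.65]
```

```bash
cat > ov.py <<'E'
from h import *
def overlay(d,poses,win,k,fn):
    x0,y0,x1,y1=win
    im=cv2.resize(d["img"][y0:y1,x0:x1,::-1],None,fx=k,fy=k,interpolation=cv2.INTER_CUBIC)
    for (x,y,z,yaw) in poses:
        for P in PARTS:
            q=(proj(d,tf(P,x,y,z,yaw))+.5-[x0,y0])*k
            cv2.polylines(im,[cv2.convexHull(np.round(q*16).astype(np.int32))],True,(0,255,255),1,cv2.LINE_AA,4)
    return im
E
python3 - <<'E'
from ov import *
import pickle
T,Sc=pickle.load(open("im0.pkl","rb"))
ps=[(.5523,-.2249,.003,np.radians(14.1)),(.5526,-.3247,.003,np.radians(-22)),(.4588,-.2911,.003,np.radians(-113.6))]
A=overlay(T,ps,(390,190,450,255),8,"");B=overlay(Sc,ps,(280,125,345,175),8,"")
h=max(A.shape[0],B.shape[0]);o=np.zeros((h,A.shape[1]+B.shape[1],3),np.uint8);o[:A.shape[0],:A.shape[1]]=A;o[:B.shape[0],A.shape[1]:]=B
cv2.imwrite("pics/ov1.png",cv2.resize(o,None,fx=.79,fy=.79))
g=cv2.cvtColor(T["img"],cv2.COLOR_RGB2GRAY);print(g[199:222,394:416]);
g=cv2.cvtColor(Sc["img"],cv2.COLOR_RGB2GRAY);print(g[132:150,318:336])
E
```

```text
[[195 195 194 194 194 195 194 195 194 194 194 195 194 194 194 195 194 194
  194 194 194 194]
 [195 189 191 189 186 192 195 195 195 194 195 194 194 194 194 194 194 195
  194 194 194 194]
 [186 178 181 178 157 162 164 162 164 186 195 195 194 195 194 193 194 194
  194 194 194 194]
 [173 168 157 148 118 104 103 101 112 175 183 190 194 194 195 194 194 194
  194 195 194 195]
 [175 149 120 101  87  72  82  90 102 148 144 160 169 170 169 169 169 189
  195 195 195 194]
 [174 155 118  93  86  87  93  95  93  95 101 115 128 132 132 131 131 160
  188 195 194 194]
 [173 167 126  95  93  95 102  97  92  92  99 104 117 129 132 132 131 132
  182 194 195 195]
 [173 151 106  99  97  93 100  87  90  99 102 105 104 125 132 132 132 132
  182 194 194 195]
 [173 144  97  97 100  98 102  93  89  94  98 101 103 124 132 132 132 132
  183 195 195 195]
 [174 159 111  94 101  94  97  93  80  79  86  94 102 125 132 132 132 132
  161 190 195 195]
 [174 174 128  90  96  95  95  80  66  66  72  89 101 112 129 133 132 132
  132 184 197 196]
 [174 174 137  93  97  97  95  76  65  65  69  91 101 100 124 132 132 132
  1
[... 1690 characters left out ...]
 69  71 101 146 150 150]
 [149 148 134  95  70  70  72  72  72  71  71  67  67  66 102 145 150 150]
 [150 144 126  92  66  58  60  59  58  57  58  58  59  71 111 147 150 151]
 [149 141 117  90  65  57  57  57  57  57  58  57  59  81 122 148 150 150]
 [149 148 133  94  64  57  58  56  56  57  57  57  62  93 136 149 150 150]
 [151 149 140 109  73  59  57  56  56  56  58  59  65 103 146 151 151 151]
 [150 150 148 133  96  72  59  57  54  56  59  62  75 112 146 150 151 150]
 [150 151 149 141 116  84  68  63  52  56  63  73  96 127 148 150 150 150]
 [150 149 148 140 119  88  76  72  60  64  74  91 124 147 150 151 149 151]
 [150 149 145 132 126 111 101  99  95  98 103 114 135 149 151 150 149 150]]
```

View pics/ov1.png

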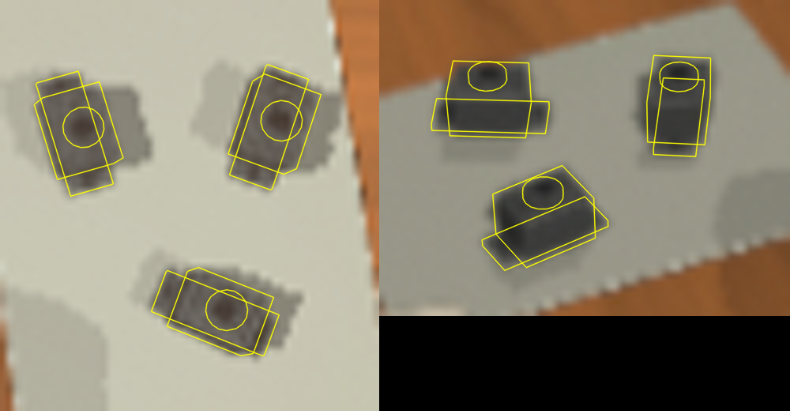

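```bash
python3 - <<'E'
s=open("h.py").read()
s=s.replace('thr=(55,125),shift=True','thrs=((103,128),(75,122)),rad=17').replace('for d in views:\n','for d,thr in zip(views,thrs):\n').replace("-17","-rad").replace("+18","+rad+1")
open("h.py","w").write(s)
E
cat > m3.py <<'E'
from ov import *
import pickle
T,Sc=pickle.load(open("im0.pkl","rb"))
np.set_printoptions(precision=1,suppress=True)
res=[]
for x,y,yw,rad in((.5523,-.225,12,14),(.5526,-.3247,-25,14),(.4588,-.2911,66,14),(.618,.204,-6,12),(.608,.1285,-6,12),(.601,.054,-6,12)):
    laid=y>0
    F=fit([T,Sc],x,y,.022 if laid else .003,np.radians(yw),((103,150),(75,130)) if laid else ((103,128),(75,118)),rad)
    print(x,y); [print("   ",q) for q in F]
    q=F[-1]; res.append((q[0]/1e3,q[1]/1e3,.022 if laid else .003,np.radians(q[2])))
A=overlay(T,res[:3],(390,190,450,255),8,"");B=overlay(Sc,res[:3],(280,125,345,175),8,"")
h=max(A.shape[0],B.shape[0]);o=np.zeros((h,A.shape[1]+B.shape[1],3),np.uint8);o[:A.shape[0],:A.shape[1]]=A;o[:B.shape[0],A.shape[1]:]=B
cv2.imwrite("pics/ov2.png",cv2.resize(o,None,fx=.79,fy=.79))
E
python3 m3.py
```

```text
0.5523 -0.225
    [ 552.2 -225.5   12.2    4.8]
    [ 552.5 -224.5   12.4   36. ]
    [ 552.3 -225.2   12.4   41.1]
0.5526 -0.3247
    [ 552.4 -324.1  -20.4    4.2]
    [ 552.  -326.2  -18.7   59.6]
    [ 552.3 -324.5  -19.6   65.3]
0.4588 -0.2911
    [ 458.8 -291.1   64.6    2.9]
    [ 460.  -290.    61.6   10.4]
    [ 459.1 -290.7   63.3   14.1]
0.618 0.204
    [617.9 205.1  -3.9   5.6]
    [619.8 203.4 -10.   11.8]
    [618.4 204.2  -6.6  20.4]
0.608 0.1285
    [606.3 130.2  -1.4  10.3]
    [608.4 128.4  -5.8   8.2]
    [608.  128.9  -5.3  20.7]
0.601 0.054
    [600.4  54.4  -4.4   8. ]
    [601.   53.1  -5.2  11.2]
    [601.   53.8  -5.2  20.4]
```

View pics/ov2.png

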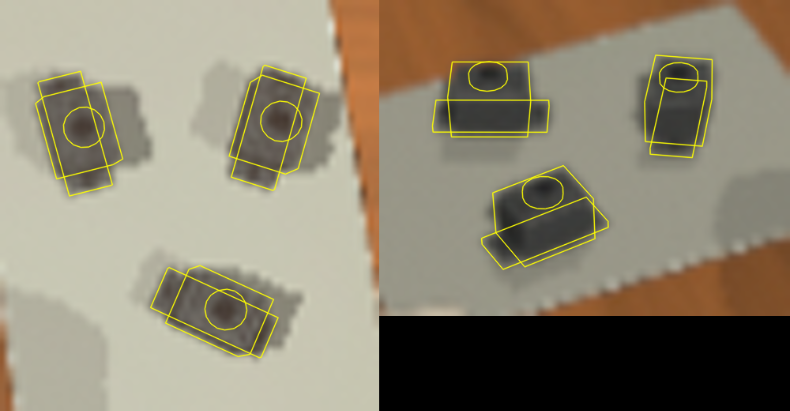

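```bash
cat > plan.py <<'E'
import numpy as np,json
from scipy.spatial.transform import Rotation as Ro, Slerp
from workcell import ctrl
def Rdown(ang,tilt=0,tdir=0):
    """jaw x at world angle ang (deg); z down, then tilted by tilt deg so z leans toward horizontal dir tdir(deg)"""
    c,s=np.cos(np.radians(ang)),np.sin(np.radians(ang))
    R=np.array([[c,s,0],[s,-c,0],[0,0,-1.]])
    if tilt:
        ax=np.array([np.sin(np.radians(tdir)),-np.cos(np.radians(tdir)),0])
        R=Ro.from_rotvec(ax*np.radians(tilt)).as_matrix()@R
    return R
def plan(wps,cmd=None):
    """wps: (grip,[x,y,z],R or None,nrows)"""
    s=ctrl.read_state();p=np.array(s["tcp_pos"]);R=np.array(s["tcp_rot"])
    print("t %.2f tcp %s w %.1f F %s j %s"%(s["time_s"],np.round(p*1e3,1),s["gripper_width"]*1e3,np.round(s["ft_force"],1),np.round(s["joint_pos"],0)))
    out=[]
    for g,q,Rt,n in wps:
        p0=p.copy();R0=R.copy();q=np.array(q) if q is not None else p0
        Rt=R0 if Rt is None else Rt
        dv=Ro.from_matrix(R0.T@Rt).as_rotvec()
        for i in range(1,n+1):
            a=i/n
            d=np.round(R.T@(p0+(q-p0)*a-p)*100,2)
            Rn=R0@Ro.from_rotvec(dv*a).as_matrix()
            w=np.round(Ro.from_matrix(R.T@Rn).as_rotvec(),3)
            out.append([g]+(d+0).tolist()+(w+0).tolist())
            p=p+R@d/100;R=R@Ro.from_rotvec(w).as_matrix()
    m=np.abs(np.array(out));print("max",m[:,1:4].max(),np.linalg.norm(m[:,1:4],axis=1).max(),"turn",np.linalg.norm(m[:,4:],axis=1).max(),len(out))
    for r in out: print(json.dumps(r))
E
python3 - <<'E'
from plan import *
R=Rdown(-77.7)
plan([(100,[.552,-.225,.10],R,10),(100,[.5523,-.2252,.06],R,1),(100,None,None,1)])
E
```

```text
t 0.20 tcp [ 150.3 -528.9  231. ] w 85.2 F [0.  0.1 0.4] j [-86.  22.  74.  -0.  84. -12.]
max 4.69 5.212657671476231 turn 0.007 12
[100, -1.82, -4.69, 1.31, 0.0, 0.0, 0.006]
[100, -1.86, -4.69, 1.31, 0.0, 0.0, 0.006]
[100, -1.88, -4.67, 1.32, 0.0, 0.0, 0.007]
[100, -1.91, -4.66, 1.31, 0.0, 0.0, 0.006]
[100, -1.94, -4.65, 1.31, 0.0, 0.0, 0.006]
[100, -1.97, -4.63, 1.31, 0.0, 0.0, 0.006]
[100, -2.0, -4.63, 1.31, 0.0, 0.001, 0.006]
[100, -2.03, -4.61, 1.31, 0.0, 0.0, 0.007]
[100, -2.05, -4.6, 1.31, 0.0, 0.0, 0.006]
[100, -2.09, -4.58, 1.31, 0.0, 0.0, 0.006]
[100, 0.02, -0.02, 4.0, 0.0, 0.0, 0.0]
[100, 0.0, 0.0, 0.0, 0.0, 0.0, 0.0]
```

Look-alikes in the top view are the red housing at (316,265) and the turquoise one at (221,173); neither is meant. The three dark grey ones on the mat at (403,210), (434,209) and (425,239) fit the description, and the enlarged mat crop confirmed them. I'll start with the one at (403,210).

Request:
servo_tool([
  [[100,-1.82,-4.69,1.31,0,0,0.006],[100,-1.86,-4.69,1.31,0,0,0.006],[100,-1.88,-4.67,1.32,0,0,0.007],[100,-1.91,-4.66,1.31,0,0,0.006],[100,-1.94,-4.65,1.31,0,0,0.006],[100,-1.97,-4.63,1.31,0,0,0.006],[100,-2.0,-4.63,1.31,0,0.001,0.006],[100,-2.03,-4.61,1.31,0,0,0.007],[100,-2.05,-4.6,1.31,0,0,0.006],[100,-2.09,-4.58,1.31,0,0,0.006],[100,0.02,-0.02,4.0,0,0,0],[100,0,0,0,0,0,0]],
])

```text
time_s: 1.7
tcp_pos: [0.5511, -0.2242, 0.0577]
tcp_rot: [[0.214, -0.977, -0.005], [-0.977, -0.214, 0.002], [-0.003, 0.004, -1.0]]
ft_force: [-0.3, -0.6, 1.2]
gripper_width: 0.0853
```

Run:
```python
from plan import *
R=Rdown(-77.7)
plan([(100,[.5523,-.2252,.008],R,2),(100,None,None,1),(36,None,None,1),(0,None,None,4)])
```

```text
t 1.70 tcp [ 551.1 -224.2   57.7] w 85.3 F [-0.3 -0.6  1.2] j [-34.  36.  80.  -0.  64.  44.]
max 2.49 2.49170624271803 turn 0.00282842712474619 8
[100, 0.07, -0.06, 2.49, 0.002, 0.002, 0.0]
[100, 0.06, -0.06, 2.48, 0.002, 0.001, 0.001]
[100, 0.0, 0.0, 0.0, 0.0, 0.0, 0.0]
[36, 0.0, 0.0, 0.0, 0.0, 0.0, 0.0]
[0, 0.0, 0.0, 0.0, 0.0, 0.0, 0.0]
[0, 0.0, 0.0, 0.0, 0.0, 0.0, 0.0]
[0, 0.0, 0.0, 0.0, 0.0, 0.0, 0.0]
[0, 0.0, 0.0, 0.0, 0.0, 0.0, 0.0]
```

Request:
servo_tool([
  [[100,0.05,-0.06,2.49,0.002,0.002,0],[100,0.05,-0.06,2.48,0.002,0.001,0],[100,0,0,0,0,0,0],[36,0,0,0,0,0,0],[0,0,0,0,0,0,0],[0,0,0,0,0,0,0],[0,0,0,0,0,0,0]],
])

```text
time_s: 2.58
tcp_pos: [0.5542, -0.2266, 0.0115]
tcp_rot: [[0.213, -0.977, 0.006], [-0.977, -0.213, -0.004], [0.005, -0.005, -1.0]]
ft_force: [-0.2, -0.5, 6.0]
gripper_width: 0.0285
```

```bash
cat > snap.py <<'E'
from workcell import vision
import cv2,sys
n,nm,x0,y0,x1,y1,k=sys.argv[1:8]
d=vision.get_image(n);x0,y0,x1,y1=map(int,(x0,y0,x1,y1))
cv2.imwrite(f"pics/{nm}.png",cv2.resize(d["img"][y0:y1,x0:x1,::-1],None,fx=float(k),fy=float(k),interpolation=cv2.INTER_CUBIC))
E
python3 snap.py scene g1 260 80 380 180 6
```

```text
(no output)
```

View pics/g1.png

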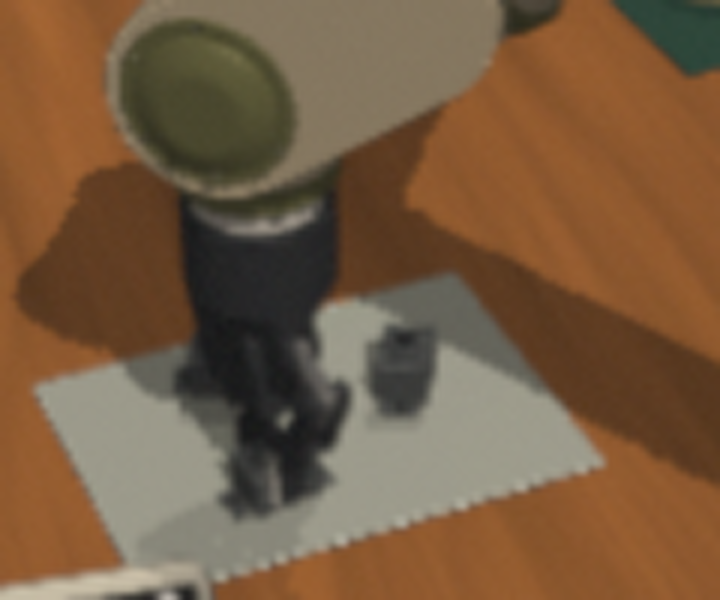

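```bash
python3 - <<'E'
from h import *
import pickle
T,Sc=pickle.load(open("im0.pkl","rb"))
print("bottle top view px: base?",back(T,[(182,190),(190,198),(198,207)],.165),back(T,[(200,203)],0.0))
print("scene bottle cap",back(Sc,[(388,350)],.165), "red",back(T,[(316,265)],.03))
print("unit top corners",back(T,[(241,93),(349,98),(344,180),(234,172)],.15))
E
python3 - <<'E'
from plan import *
R=Rdown(-78)
plan([(0,[.5535,-.2264,.06],R,2),(0,[.5535,-.2264,.13],R,2),(0,None,None,2)])
E
```

```text
bottle top view px: base? [[0.61266001 0.43743265 0.165     ]
 [0.58833693 0.41335381 0.165     ]
 [0.56127212 0.38944793 0.165     ]] [[0.59679716 0.42849515 0.        ]]
scene bottle cap [[0.60622393 0.44199796 0.165     ]] red [[0.38673024 0.05416896 0.03      ]]
unit top corners [[ 0.91006841  0.26690561  0.15      ]
 [ 0.88264911 -0.0610612   0.15      ]
 [ 0.63067777 -0.03628261  0.15      ]
 [ 0.66461407  0.2874037   0.15      ]]
t 2.62 tcp [ 554.2 -226.6   11.5] w 29.1 F [-0.5  0.5  6.8] j [-34.  40.  82.   0.  57.  44.]
max 3.5 3.5 turn 0.005196152422706632 6
[0, 0.0, 0.02, -2.43, -0.003, -0.003, 0.003]
[0, -0.01, 0.02, -2.42, -0.002, -0.002, 0.002]
[0, 0.0, 0.0, -3.5, 0.0, 0.0, 0.0]
[0, 0.0, 0.0, -3.5, 0.0, 0.0, 0.0]
[0, 0.0, 0.0, 0.0, 0.0, 0.0, 0.0]
[0, 0.0, 0.0, 0.0, 0.0, 0.0, 0.0]
```

Request:
servo_tool([
  [[0,0,0,-2.4,-0.003,-0.003,0.003],[0,0,0,-2.4,-0.002,-0.002,0.002],[0,0,0,-3.5,0,0,0],[0,0,0,-3.5,0,0,0],[0,0,0,0,0,0,0],[0,0,0,0,0,0,0]],
])

```text
time_s: 3.38
tcp_pos: [0.5532, -0.2259, 0.1278]
tcp_rot: [[0.208, -0.978, -0.002], [-0.978, -0.208, 0.002], [-0.002, 0.002, -1.0]]
ft_force: [0.3, -0.0, -1.1]
gripper_width: 0.0287
```

```bash
python3 snap.py scene g2 260 60 380 160 6
```

```text
(no output)
```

View pics/g2.png

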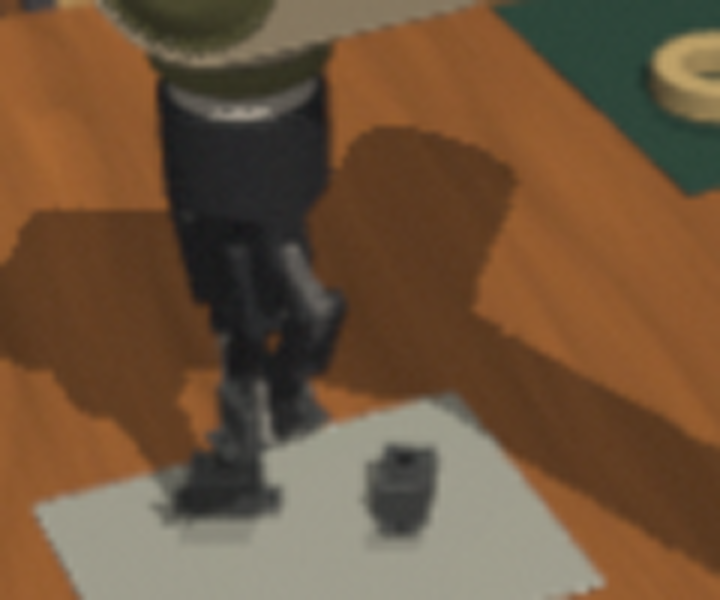

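Run:
```python
from plan import *
R=Rdown(-96)
plan([(0,[.5382,.2155,.13],R,10),(0,None,None,2)])
```

```text
t 3.42 tcp [ 553.2 -225.9  127.4] w 28.7 F [ 0.2  0.9 -0.5] j [-34.  32.  76.   0.  73.  44.]
max 4.42 4.422374927570027 turn 0.032015621187164243 12
[0, -4.35, -0.77, -0.02, 0.0, 0.0, 0.031]
[0, -4.37, -0.64, -0.01, 0.001, 0.0, 0.032]
[0, -4.39, -0.5, -0.02, 0.0, 0.001, 0.031]
[0, -4.4, -0.36, -0.02, 0.0, 0.0, 0.032]
[0, -4.41, -0.22, -0.02, 0.0, 0.0, 0.031]
[0, -4.41, -0.08, -0.02, 0.001, 0.0, 0.032]
[0, -4.42, 0.05, -0.03, 0.0, 0.0, 0.031]
[0, -4.41, 0.2, -0.02, 0.0, 0.001, 0.032]
[0, -4.41, 0.33, -0.02, 0.001, 0.0, 0.031]
[0, -4.39, 0.47, -0.03, 0.0, 0.0, 0.032]
[0, 0.0, 0.0, 0.0, 0.0, 0.0, 0.0]
[0, 0.0, 0.0, 0.0, 0.0, 0.0, 0.0]
```

Request:
servo_tool([
  [[0,-4.35,-0.77,0,0,0,0.031],[0,-4.37,-0.64,0,0,0,0.032],[0,-4.39,-0.5,0,0,0,0.031],[0,-4.4,-0.36,0,0,0,0.032],[0,-4.41,-0.22,0,0,0,0.031],[0,-4.41,-0.08,0,0,0,0.032],[0,-4.42,0.05,0,0,0,0.031],[0,-4.41,0.2,0,0,0,0.032],[0,-4.41,0.33,0,0,0,0.031],[0,-4.39,0.47,0,0,0,0.032],[0,0,0,0,0,0,0],[0,0,0,0,0,0,0]],
])

```text
time_s: 4.92
tcp_pos: [0.5384, 0.2148, 0.128]
tcp_rot: [[-0.105, -0.994, -0.003], [-0.995, 0.105, 0.0], [0.0, 0.003, -1.0]]
ft_force: [0.2, -0.9, -0.2]
gripper_width: 0.0285
```

```bash
python3 snap.py scene g3 260 170 410 310 4;  python3 - <<'E'
from plan import *
R=Rdown(-96)
plan([(0,[.5382,.2155,.05],R,3),(0,[.5382,.2155,.033],R,2),(0,None,None,2)])
E
```

```text
t 4.97 tcp [538.6 214.4 128.2] w 28.7 F [-0.7 -0.1 -0.3] j [ 10.  30.  79.   0.  72. 106.]
max 2.61 2.6103256501823675 turn 0.001414213562373095 7
[0, -0.04, 0.01, 2.61, 0.001, 0.0, 0.0]
[0, -0.03, 0.02, 2.6, 0.001, 0.0, -0.001]
[0, -0.04, 0.01, 2.61, 0.0, 0.0, 0.0]
[0, 0.0, 0.0, 0.85, 0.0, 0.0, 0.0]
[0, 0.0, 0.0, 0.85, 0.0, 0.0, 0.0]
[0, 0.0, 0.0, 0.0, 0.0, 0.0, 0.0]
[0, 0.0, 0.0, 0.0, 0.0, 0.0, 0.0]
```

View pics/g3.png

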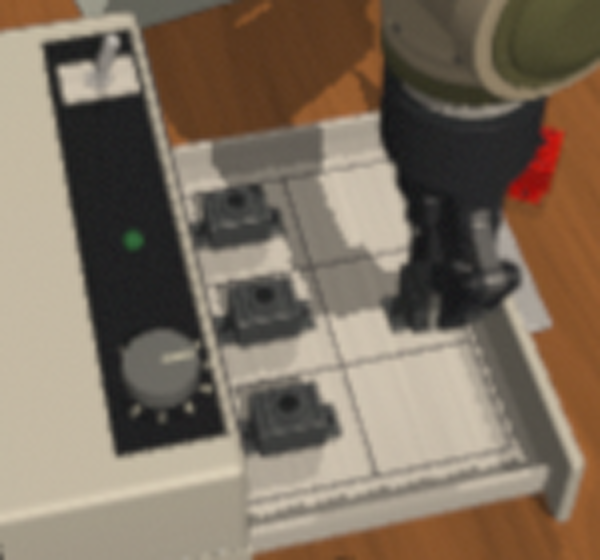

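Request:
servo_tool([
  [[0,-0.03,0.01,2.6,0.001,0,0],[0,-0.03,0.01,2.6,0.001,0,0],[0,-0.03,0,2.6,0,0,0],[0,0,0,0.85,0,0,0],[0,0,0,0.85,0,0,0],[0,0,0,0,0,0,0],[0,0,0,0,0,0,0]],
])

```text
time_s: 5.85
tcp_pos: [0.539, 0.2162, 0.0345]
tcp_rot: [[-0.105, -0.994, 0.002], [-0.994, 0.105, 0.001], [-0.001, -0.002, -1.0]]
ft_force: [-0.0, 0.1, 0.1]
gripper_width: 0.0286
```

Request:
servo_tool([
  [[0,0.06,0.07,0.2,0,0,0],[0,0,0,0.1,0,0,0],[0,0,0,0,0,0,0]],
])

```text
time_s: 6.22
tcp_pos: [0.5379, 0.2157, 0.0308]
tcp_rot: [[-0.105, -0.994, 0.001], [-0.994, 0.105, 0.001], [-0.001, -0.001, -1.0]]
ft_force: [0.2, -0.0, -0.9]
gripper_width: 0.0287
```

Request:
servo_tool([
  [[0,0,0,0.1,0,0,0],[0,0,0,0.05,0,0,0],[0,0,0,0,0,0,0]],
])

```text
time_s: 6.6
tcp_pos: [0.5384, 0.2157, 0.0305]
tcp_rot: [[-0.105, -0.994, 0.003], [-0.994, 0.105, 0.001], [-0.001, -0.003, -1.0]]
ft_force: [-1.9, -1.2, 9.0]
gripper_width: 0.0285
```

Request:
servo_tool([
  [[0,0,0,-0.06,0,0,0],[60,0,0,0,0,0,0],[60,0,0,0,0,0,0],[60,0,0,0,0,0,0],[60,0,0,-4,0,0,0],[60,0,0,-6,0,0,0],[80,5.5,0,-1,0,0,0],[100,6,0,0,0,0,0],[100,6,0,0,0,0,0],[100,6,0,0,0,0,0],[100,6,0,0,0,0,0]],
])

```text
time_s: 7.98
tcp_pos: [0.5064, -0.0796, 0.1398]
tcp_rot: [[-0.105, -0.994, 0.001], [-0.994, 0.105, 0.001], [-0.001, -0.001, -1.0]]
ft_force: [0.6, -0.2, 0.0]
gripper_width: 0.0853
```

```bash
cat > m4.py <<'E'
from ov import *
from workcell import vision
import pickle,sys
np.set_printoptions(precision=1,suppress=True)
T=vision.get_image("top");Sc=vision.get_image("scene");pickle.dump((T,Sc),open("im1.pkl","wb"))
yaw=np.radians(-5.96);c,s=np.cos(yaw),np.sin(yaw);F=np.array([.5287,.1401])
names=sys.argv[1]
res=[]
for nm,y in(("l",.076),("m",0),("r",-.076)):
    if nm not in names: continue
    p=F+[-s*y,c*y]; F_=fit([T,Sc],p[0],p[1],.022,yaw,((103,150),(75,130)),12)
    for q in F_:
        e=q[:2]-p*1e3; print(nm,q,"err unit-frame",np.array([c*e[0]+s*e[1],-s*e[0]+c*e[1]]))
    res.append((q[0]/1e3,q[1]/1e3,.022,np.radians(q[2])))
A=overlay(T,res,(230,165,345,250),4,"");B=overlay(Sc,res,(290,190,400,300),4,"")
h=max(A.shape[0],B.shape[0]);o=np.zeros((h,A.shape[1]+B.shape[1],3),np.uint8);o[:A.shape[0],:A.shape[1]]=A;o[:B.shape[0],A.shape[1]:]=B
cv2.imwrite(f"pics/{sys.argv[2]}.png",cv2.resize(o,None,fx=.88,fy=.88))
E
python3 m4.py l p1
```

```text
l [537.  215.9  -4.5   8.7] err unit-frame [0.4 0.2]
l [537.2 214.6  -6.5  16. ] err unit-frame [ 0.7 -1.1]
l [537.  215.3  -5.7  26.2] err unit-frame [ 0.4 -0.3]
```

View pics/p1.png

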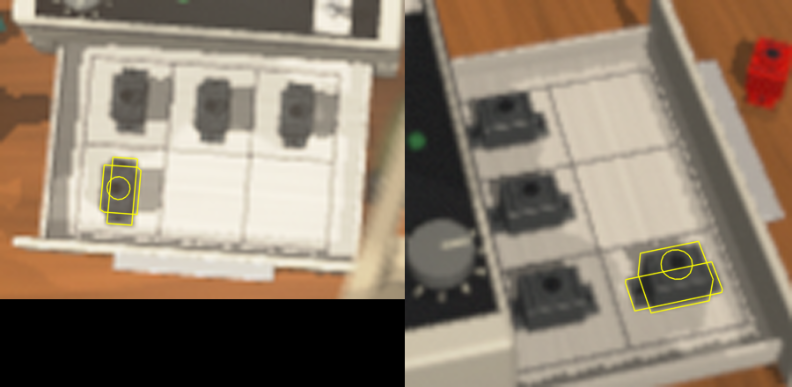

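Run:
```python
from plan import *
R=Rdown(-109.8)
plan([(100,[.5523,-.3245,.10],R,6),(100,[.5523,-.3245,.05],R,2),(100,None,None,3)])
```

```text
t 8.07 tcp [506.5 -82.6 139.7] w 85.6 F [ 0.1  0.2 -0.8] j [-22.  23.  89.  -0.  68.  74.]
max 3.92 4.160300469918008 turn 0.03901281840626232 11
[100, 3.92, -1.2, 0.66, 0.0, 0.0, 0.039]
[100, 3.87, -1.36, 0.67, 0.0, 0.0, 0.039]
[100, 3.82, -1.51, 0.66, -0.001, 0.0, 0.039]
[100, 3.75, -1.65, 0.67, 0.0, 0.0, 0.039]
[100, 3.69, -1.8, 0.66, 0.0, 0.0, 0.039]
[100, 3.61, -1.95, 0.66, 0.0, 0.0, 0.039]
[100, 0.0, 0.0, 2.5, 0.0, 0.0, 0.0]
[100, 0.0, 0.01, 2.5, 0.0, 0.0, 0.0]
[100, 0.0, 0.0, 0.0, 0.0, 0.0, 0.0]
[100, 0.0, 0.0, 0.0, 0.0, 0.0, 0.0]
[100, 0.0, 0.0, 0.0, 0.0, 0.0, 0.0]
```

Request:
servo_tool([
  [[100,3.92,-1.2,0.66,0,0,0.039],[100,3.87,-1.36,0.67,0,0,0.039],[100,3.82,-1.51,0.66,-0.001,0,0.039],[100,3.75,-1.65,0.67,0,0,0.039],[100,3.69,-1.8,0.66,0,0,0.039],[100,3.61,-1.95,0.66,0,0,0.039],[100,0,0,2.5,0,0,0],[100,0,0,2.5,0,0,0],[100,0,0,0,0,0,0],[100,0,0,0,0,0,0]],
])

```text
time_s: 9.32
tcp_pos: [0.5547, -0.3191, 0.0508]
tcp_rot: [[-0.332, -0.943, 0.001], [-0.943, 0.332, -0.0], [-0.0, -0.001, -1.0]]
ft_force: [0.6, -0.2, 0.8]
gripper_width: 0.0853
```

Run:
```python
from plan import *
R=Rdown(-109.8)
plan([(100,[.5523,-.3245,.0115],R,2),(100,None,None,1)])
```

```text
t 9.32 tcp [ 554.7 -319.1   50.8] w 85.3 F [ 0.6 -0.2  0.8] j [-41.  40.  73.   0.  67.  69.]
max 1.97 1.992937530380719 turn 0.00412310562561766 3
[100, 0.29, 0.02, 1.96, 0.0, 0.0, 0.003]
[100, 0.3, 0.03, 1.97, -0.001, 0.0, 0.004]
[100, 0.0, 0.0, 0.0, 0.0, 0.0, 0.0]
```

Request:
servo_tool([
  [[100,0.29,0.02,1.96,0,0,0.003],[100,0.3,0.03,1.97,0,0,0.004],[50,0,0,0,0,0,0],[0,0,0,0,0,0,0],[0,0,0,0,0,0,0],[0,0,0,0,0,0,0]],
])

```text
time_s: 10.07
tcp_pos: [0.5523, -0.325, 0.0119]
tcp_rot: [[-0.339, -0.941, 0.002], [-0.941, 0.339, -0.001], [0.0, -0.002, -1.0]]
ft_force: [-0.3, 0.6, 5.6]
gripper_width: 0.0286
```

Run:
```python
from plan import *
plan([(0,None,None,1)])
print(ctrl.read_state()["tcp_rot"])
```

```text
t 10.07 tcp [ 552.3 -325.    11.9] w 28.6 F [-0.3  0.6  5.6] j [-41.  43.  75.   0.  62.  69.]
max 0.0 0.0 turn 0.0 1
[0, 0.0, 0.0, 0.0, 0.0, 0.0, 0.0]
[[-3.39164735e-01 -9.40725223e-01  1.82688754e-03]
 [-9.40726964e-01  3.39163569e-01 -9.23693960e-04]
 [ 2.49328510e-04 -2.03188678e-03 -9.99997905e-01]]
```

Run:
```python
from plan import *
R=Rdown(-96)
plan([(0,[.5523,-.325,.13],None,3),(0,[.5288,.1393,.13],R,9)])
```

```text
t 10.07 tcp [ 552.3 -325.    11.9] w 28.6 F [-0.3  0.6  5.6] j [-41.  43.  75.   0.  62.  69.]
max 5.08 5.171508483991881 turn 0.027018512172212593 12
[0, 0.0, -0.01, -3.94, 0.0, 0.0, 0.0]
[0, 0.0, -0.01, -3.93, 0.0, 0.0, 0.0]
[0, 0.0, 0.0, -3.94, 0.0, 0.0, 0.0]
[0, -4.76, 1.99, 0.0, 0.0, 0.0, -0.027]
[0, -4.82, 1.87, -0.01, 0.0, 0.0, -0.027]
[0, -4.87, 1.74, 0.0, -0.001, 0.0, -0.026]
[0, -4.91, 1.6, -0.01, 0.0, 0.0, -0.027]
[0, -4.95, 1.48, 0.0, 0.0, 0.0, -0.027]
[0, -4.98, 1.34, 0.0, 0.0, 0.0, -0.027]
[0, -5.03, 1.2, -0.01, -0.001, 0.0, -0.027]
[0, -5.05, 1.07, 0.0, 0.0, 0.0, -0.026]
[0, -5.08, 0.94, 0.0, 0.0, 0.0, -0.027]
```

Request:
servo_tool([
  [[0,0,0,-3.94,0,0,0],[0,0,0,-3.93,0,0,0],[0,0,0,-3.94,0,0,0],[0,-4.76,1.99,0,0,0,-0.027],[0,-4.82,1.87,0,0,0,-0.027],[0,-4.87,1.74,0,0,0,-0.026],[0,-4.91,1.6,0,0,0,-0.027],[0,-4.95,1.48,0,0,0,-0.027],[0,-4.98,1.34,0,0,0,-0.027],[0,-5.03,1.2,0,0,0,-0.027],[0,-5.05,1.07,0,0,0,-0.026],[0,-5.08,0.94,0,0,0,-0.027]],
])

```text
time_s: 11.58
tcp_pos: [0.528, 0.1413, 0.1294]
tcp_rot: [[-0.104, -0.995, 0.0], [-0.995, 0.104, 0.001], [-0.001, -0.0, -1.0]]
ft_force: [0.3, 0.0, -0.3]
gripper_width: 0.0286
```

Request:
servo_tool([
  [[0,0,0,0,0,0,0],[0,0,0,0,0,0,0],[0,0,0,0,0,0,0]],
])

```text
time_s: 11.95
tcp_pos: [0.5285, 0.1385, 0.129]
tcp_rot: [[-0.107, -0.994, -0.0], [-0.994, 0.107, 0.001], [-0.001, 0.0, -1.0]]
ft_force: [0.2, -0.0, -1.3]
gripper_width: 0.0287
```

Run:
```python
from plan import *
R=Rdown(-96)
plan([(0,[.5288,.1393,.05],R,2),(0,[.5288,.1393,.034],R,2),(0,None,None,3)])
```

```text
t 11.95 tcp [528.5 138.5 129. ] w 28.7 F [ 0.2 -0.  -1.3] j [ 2. 27. 84.  0. 69. 98.]
max 3.95 3.950215184012132 turn 0.001414213562373095 7
[0, -0.04, -0.01, 3.95, 0.0, 0.0, -0.001]
[0, -0.03, -0.02, 3.95, 0.0, 0.001, -0.001]
[0, 0.0, 0.0, 0.8, 0.0, 0.0, 0.0]
[0, 0.0, 0.0, 0.8, 0.0, 0.0, 0.0]
[0, 0.0, 0.0, 0.0, 0.0, 0.0, 0.0]
[0, 0.0, 0.0, 0.0, 0.0, 0.0, 0.0]
[0, 0.0, 0.0, 0.0, 0.0, 0.0, 0.0]
```

Request:
servo_tool([
  [[0,-0.03,-0.01,3.95,0,0,-0.001],[0,-0.03,-0.02,3.95,0,0,-0.001],[0,0,0,0.8,0,0,0],[0,0,0,0.9,0,0,0],[0,0,0,0.1,0,0,0],[0,0,0,0.1,0,0,0],[0,0,0,0,0,0,0]],
])

```text
time_s: 12.82
tcp_pos: [0.5289, 0.1402, 0.0315]
tcp_rot: [[-0.103, -0.995, 0.001], [-0.995, 0.103, 0.001], [-0.001, -0.001, -1.0]]
ft_force: [-0.1, -0.8, -0.0]
gripper_width: 0.0286
```

Lower to contact, with a 0.7 mm y trim, then release.

Request:
servo_tool([
  [[0,0.07,0,0.1,0,0,0],[0,0,0,0.05,0,0,0],[0,0,0,0,0,0,0]],
])

```text
time_s: 13.2
tcp_pos: [0.5293, 0.1399, 0.0309]
tcp_rot: [[-0.103, -0.995, 0.003], [-0.995, 0.103, 0.001], [-0.002, -0.003, -1.0]]
ft_force: [-2.4, 2.0, 9.5]
gripper_width: 0.0288
```

Request:
servo_tool([
  [[0,0,0,-0.06,0,0,0],[60,0,0,0,0,0,0],[60,0,0,0,0,0,0],[60,0,0,0,0,0,0],[60,0,0,-4,0,0,0],[60,0,0,-6,0,0,0],[80,0,0,0,0,0,0],[100,0,0,0,0,0,0]],
])

```text
time_s: 14.2
tcp_pos: [0.5282, 0.1394, 0.1296]
tcp_rot: [[-0.103, -0.995, -0.001], [-0.995, 0.103, 0.001], [-0.001, 0.001, -1.0]]
ft_force: [-0.1, 0.0, 0.9]
gripper_width: 0.0838
```

Run:
```python
from plan import *
R=Rdown(-25.5)
plan([(100,[.4591,-.2907,.12],R,11),(100,None,None,1)])
```

```text
t 14.20 tcp [528.2 139.4 129.6] w 83.8 F [-0.1  0.   0.9] j [ 2. 27. 84.  0. 69. 98.]
max 3.95 3.9695213817285326 turn 0.1120044641967453 12
[100, 3.95, 0.22, 0.08, 0.0, 0.0, -0.112]
[100, 3.91, 0.66, 0.09, 0.0, 0.0, -0.111]
[100, 3.8, 1.09, 0.08, 0.0, 0.0, -0.112]
[100, 3.67, 1.51, 0.09, 0.0, 0.0, -0.112]
[100, 3.46, 1.91, 0.08, 0.0, 0.001, -0.112]
[100, 3.24, 2.29, 0.09, 0.0, 0.0, -0.111]
[100, 2.96, 2.63, 0.09, 0.0, 0.0, -0.112]
[100, 2.65, 2.94, 0.09, 0.0, 0.0, -0.112]
[100, 2.3, 3.22, 0.08, 0.0, 0.0, -0.112]
[100, 1.93, 3.46, 0.09, 0.0, 0.0, -0.111]
[100, 1.54, 3.65, 0.09, 0.0, 0.0, -0.112]
[100, 0.0, 0.0, 0.0, 0.0, 0.0, 0.0]
```

Request:
servo_tool([
  [[100,3.95,0.22,0.08,0,0,-0.112],[100,3.91,0.66,0.09,0,0,-0.111],[100,3.8,1.09,0.08,0,0,-0.112],[100,3.67,1.51,0.09,0,0,-0.112],[100,3.46,1.91,0.08,0,0,-0.112],[100,3.24,2.29,0.09,0,0,-0.111],[100,2.96,2.63,0.09,0,0,-0.112],[100,2.65,2.94,0.09,0,0,-0.112],[100,2.3,3.22,0.08,0,0,-0.112],[100,1.93,3.46,0.09,0,0,-0.111],[100,1.54,3.65,0.09,0,0,-0.112],[100,0,0,0,0,0,0]],
])

```text
time_s: 15.7
tcp_pos: [0.4586, -0.2925, 0.1184]
tcp_rot: [[0.901, -0.433, -0.002], [-0.433, -0.901, 0.003], [-0.003, -0.001, -1.0]]
ft_force: [-0.3, 0.5, -0.5]
gripper_width: 0.0853
```

Request:
servo_tool([
  [[100,0,0,3,0,0,0],[100,0,0,3,0,0,0],[100,0,0,0,0,0,0],[100,0,0,0,0,0,0],[100,0,0,0,0,0,0]],
])

```text
time_s: 16.32
tcp_pos: [0.46, -0.2908, 0.0613]
tcp_rot: [[0.903, -0.43, 0.001], [-0.43, -0.903, -0.0], [0.001, -0.0, -1.0]]
ft_force: [-0.6, 0.3, 0.4]
gripper_width: 0.0854
```

```bash
python3 m4.py lm p2;python3 - <<'E'
from plan import *
R=Rdown(-25.5)
plan([(100,[.4591,-.2907,.0118],R,2),(100,None,None,1)])
E
```

```text
l [537.1 214.8  -5.3   7.3] err unit-frame [ 0.6 -0.8]
l [538.8 213.1  -9.3   9. ] err unit-frame [ 2.5 -2.4]
l [538.  213.8  -7.9  19.4] err unit-frame [ 1.6 -1.8]
m [529.  138.9  -6.2   7.1] err unit-frame [ 0.4 -1.1]
m [530.4 137.5  -9.1  10.5] err unit-frame [ 2.  -2.4]
m [529.9 138.   -8.3  19.5] err unit-frame [ 1.4 -1.9]
t 16.43 tcp [ 459.8 -290.8   61.1] w 85.4 F [ 0.6 -0.1  0.2] j [-45.  32.  89.   0.  59. -19.]
max 2.47 2.4702631438775913 turn 0.001 3
[100, -0.04, 0.01, 2.46, 0.0, 0.0, 0.0]
[100, -0.03, 0.02, 2.47, 0.0, -0.001, 0.0]
[100, 0.0, 0.0, 0.0, 0.0, 0.0, 0.0]
```

View pics/p2.png

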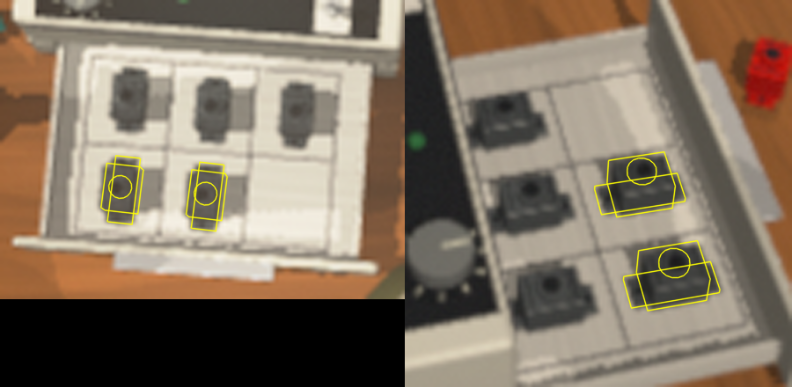

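Request:
servo_tool([
  [[100,-0.03,0.01,2.46,0,0,0],[100,-0.03,0.02,2.47,0,0,0],[50,0,0,0,0,0,0],[0,0,0,0,0,0,0],[0,0,0,0,0,0,0],[0,0,0,0,0,0,0]],
])

```text
time_s: 17.18
tcp_pos: [0.4594, -0.2911, 0.0122]
tcp_rot: [[0.903, -0.43, 0.002], [-0.43, -0.903, -0.001], [0.002, 0.0, -1.0]]
ft_force: [-0.4, 0.2, 6.3]
gripper_width: 0.0284
```

Run:
```python
from plan import *
R=Rdown(-96)
p=ctrl.read_state()["tcp_pos"]
o=np.array([459.1,-290.7])-p[:2]*1e3; a=np.radians(64.5); print("along off",o@[np.cos(a),np.sin(a)],"cross",o@[-np.sin(a),np.cos(a)])
plan([(0,[p[0],p[1],.07],None,2),(0,[.5208,.0643,.13],R,10)])
```

```text
along off 0.20345105538020838 cross 0.4838086538421607
t 17.18 tcp [ 459.4 -291.1   12.2] w 28.4 F [-0.4  0.2  6.3] j [-45.  36.  92.   0.  52. -19.]
max 3.54 3.664109714514564 turn 0.124 12
[0, 0.01, 0.0, -2.89, 0.0, 0.0, 0.0]
[0, 0.0, 0.0, -2.89, 0.0, 0.0, 0.0]
[0, -0.97, -3.47, -0.6, 0.0, 0.0, 0.123]
[0, -1.4, -3.33, -0.6, 0.0, 0.0, 0.123]
[0, -1.79, -3.13, -0.61, 0.0, 0.0, 0.123]
[0, -2.16, -2.88, -0.6, -0.001, -0.001, 0.123]
[0, -2.5, -2.6, -0.6, 0.0, 0.0, 0.123]
[0, -2.8, -2.28, -0.61, 0.0, 0.0, 0.123]
[0, -3.06, -1.91, -0.6, 0.0, 0.0, 0.123]
[0, -3.26, -1.52, -0.6, 0.0, -0.001, 0.123]
[0, -3.44, -1.11, -0.6, 0.0, 0.0, 0.124]
[0, -3.54, -0.68, -0.6, 0.0, 0.0, 0.123]
```

Request:
servo_tool([
  [[0,0,0,-2.9,0,0,0],[0,0,0,-2.9,0,0,0],[0,-0.97,-3.47,-0.6,0,0,0.123],[0,-1.4,-3.33,-0.6,0,0,0.123],[0,-1.79,-3.13,-0.61,0,0,0.123],[0,-2.16,-2.88,-0.6,0,0,0.123],[0,-2.5,-2.6,-0.6,0,0,0.123],[0,-2.8,-2.28,-0.61,0,0,0.123],[0,-3.06,-1.91,-0.6,0,0,0.123],[0,-3.26,-1.52,-0.6,0,0,0.123],[0,-3.44,-1.11,-0.6,0,0,0.124],[0,-3.54,-0.68,-0.6,0,0,0.123]],
])

```text
time_s: 18.68
tcp_pos: [0.5204, 0.0659, 0.1301]
tcp_rot: [[-0.109, -0.994, 0.001], [-0.994, 0.109, 0.001], [-0.001, -0.001, -1.0]]
ft_force: [-0.3, 0.2, -0.3]
gripper_width: 0.0286
```

Request:
servo_tool([
  [[0,0,0,0,0,0,0],[0,0,0,0,0,0,0],[0,0,0,0,0,0,0]],
])

```text
time_s: 19.05
tcp_pos: [0.5202, 0.0638, 0.1293]
tcp_rot: [[-0.105, -0.994, -0.0], [-0.994, 0.105, 0.001], [-0.001, 0.001, -1.0]]
ft_force: [-0.6, -0.0, -0.7]
gripper_width: 0.0284
```

Run:
```python
from plan import *
R=Rdown(-96)
plan([(0,[.5208,.0643,.05],R,2),(0,[.5208,.0643,.032],R,2),(0,None,None,3)])
```

```text
t 19.05 tcp [520.2  63.8 129.3] w 28.4 F [-0.6 -0.  -0.7] j [-6. 25. 88.  0. 67. 90.]
max 3.97 3.9702266937795883 turn 0.0017320508075688774 7
[0, -0.03, -0.03, 3.97, 0.0, 0.0, 0.0]
[0, -0.02, -0.03, 3.96, 0.001, 0.001, -0.001]
[0, 0.0, 0.0, 0.9, 0.0, 0.0, 0.0]
[0, 0.0, 0.0, 0.9, 0.0, 0.0, 0.0]
[0, 0.0, 0.0, 0.0, 0.0, 0.0, 0.0]
[0, 0.0, 0.0, 0.0, 0.0, 0.0, 0.0]
[0, 0.0, 0.0, 0.0, 0.0, 0.0, 0.0]
```

Request:
servo_tool([
  [[0,-0.02,-0.03,3.97,0,0,0],[0,0,-0.03,3.96,0,0,0],[0,0,0,0.8,0,0,0],[0,0,0,0.9,0,0,0],[0,0,0,0.1,0,0,0],[0,0,0,0.1,0,0,0],[0,0,0,0,0,0,0],[0,0,0,0,0,0,0]],
])

```text
time_s: 20.05
tcp_pos: [0.5211, 0.0649, 0.0314]
tcp_rot: [[-0.105, -0.994, 0.0], [-0.994, 0.105, 0.001], [-0.001, -0.0, -1.0]]
ft_force: [0.7, 0.3, 0.3]
gripper_width: 0.0286
```

Request:
servo_tool([
  [[0,0.04,0,0.05,0,0,0],[0,0,0,0.05,0,0,0],[0,0,0,0,0,0,0]],
])

```text
time_s: 20.42
tcp_pos: [0.5215, 0.0647, 0.0312]
tcp_rot: [[-0.105, -0.994, 0.002], [-0.994, 0.105, 0.001], [-0.001, -0.002, -1.0]]
ft_force: [-1.0, 2.9, 10.6]
gripper_width: 0.0287
```

Request:
servo_tool([
  [[0,0,0,-0.06,0,0,0],[60,0,0,0,0,0,0],[60,0,0,0,0,0,0],[60,0,0,0,0,0,0],[60,0,0,-4,0,0,0],[60,0,0,-6,0,0,0],[60,4,4,-1,0,0,0],[30,4,4,0,0,0,0],[0,4,3,0,0,0,0],[0,4,0,0,0,0,0],[0,0,0,0,0,0,0]],
])

```text
time_s: 21.8
tcp_pos: [0.3945, -0.0851, 0.1408]
tcp_rot: [[-0.109, -0.994, 0.0], [-0.994, 0.109, 0.0], [-0.0, -0.0, -1.0]]
ft_force: [-0.2, 0.6, 0.2]
gripper_width: -0.0
```

```bash
python3 m4.py lmr p3
python3 - <<'E'
import numpy as np
from scipy.optimize import least_squares
from workcell import ctrl
s=ctrl.read_state();print(s["tcp_pos"],np.round(s["joint_pos"],1))
D=np.array([[.1503,-.5288,.2308,21.8,74.4,-86.5],[.5511,-.2242,.0577,36,80,-34],[.5542,-.2266,.0115,40,82,-34],[.5532,-.2259,.1274,32,76,-34],[.5386,.2144,.1282,30,79,10],[.5065,-.0826,.1397,23,89,-22],[.5547,-.3191,.0508,40,73,-41],[.5285,.1385,.129,27,84,2],[.46,-.2908,.061,32,89,-45],[.4594,-.2911,.0122,36,92,-45],[.5202,.0638,.1293,25,88,-6],
 [*s["tcp_pos"],s["joint_pos"][1],s["joint_pos"][2],s["joint_pos"][0]]])
r=np.hypot(D[:,0],D[:,1]);
def f(p):
    L1,L2,h,d,e,a=p
    rho=np.sqrt(r**2-d**2)-e
    q2,q3=np.radians(D[:,3]),np.radians(D[:,4])+a
    return np.r_[L1*np.sin(q2)+L2*np.sin(q2+q3)-rho, L1*np.cos(q2)+L2*np.cos(q2+q3)+h-D[:,2], .3*(np.sin(np.arctan2(D[:,1],D[:,0])-np.radians(D[:,5]))-d/r)]
R=least_squares(f,[.45,.4,0,.12,0,0]);print(R.x,np.abs(R.fun).max())
E
```

```text
l [537.4 215.   -4.7   5.4] err unit-frame [ 0.9 -0.6]
l [539.1 213.1  -9.2   8.2] err unit-frame [ 2.7 -2.4]
l [538.5 213.7  -7.3  17.1] err unit-frame [ 2.1 -1.7]
m [529.  138.8  -6.4   5.5] err unit-frame [ 0.4 -1.3]
m [530.5 137.2  -8.5   8.8] err unit-frame [ 2.1 -2.7]
m [529.8 137.9  -7.4  16.5] err unit-frame [ 1.3 -2.1]
r [521.4  64.1  -4.4   5.6] err unit-frame [ 0.6 -0.3]
r [521.8  63.2  -4.1  13.4] err unit-frame [ 1.1 -1.2]
r [521.5  63.5  -5.   19.8] err unit-frame [ 0.8 -0.9]
[ 0.394613   -0.08307215  0.14051935] [-2.890e+01  1.330e+01  1.045e+02  1.000e-01  6.220e+01  6.720e+01]
[ 0.53575206  0.36503059 -0.1261318   0.11897972  0.00073486  0.28459774] 0.004925417792482484
```

View pics/p3.png

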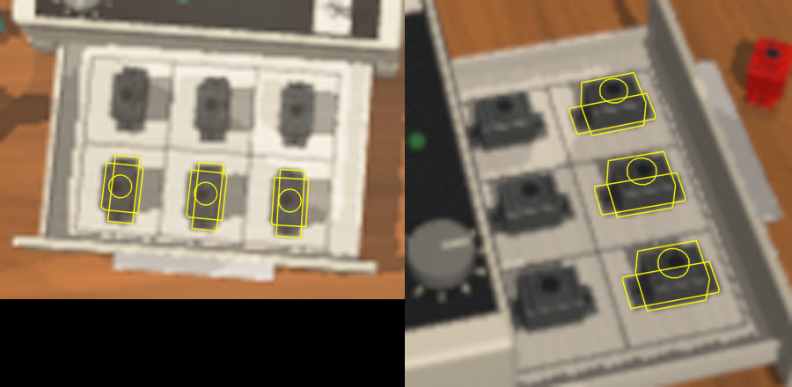

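Run:
```python
from plan import *
R=Rdown(-96)
plan([(0,[.4243,.151,.13],R,6),(0,[.4243,.151,.058],R,3),(0,None,None,3)])
```

```text
t 21.90 tcp [394.6 -83.1 140.5] w -0.1 F [-0.3  0.1 -0. ] j [-29.  13. 104.   0.  62.  67.]
max 3.94 3.944477151664083 turn 0.001414213562373095 12
[0, -3.93, -0.08, 0.18, 0.0, 0.0, 0.0]
[0, -3.93, -0.08, 0.18, 0.0, 0.0, 0.0]
[0, -3.93, -0.08, 0.18, 0.0, 0.001, -0.001]
[0, -3.94, -0.08, 0.17, 0.0, 0.0, 0.0]
[0, -3.93, -0.08, 0.18, 0.0, 0.0, 0.0]
[0, -3.93, -0.08, 0.18, 0.001, 0.0, 0.0]
[0, 0.0, 0.0, 2.4, 0.0, 0.0, 0.0]
[0, 0.0, 0.0, 2.4, 0.0, 0.0, 0.0]
[0, 0.0, 0.0, 2.4, 0.0, 0.0, 0.0]
[0, 0.0, 0.0, 0.0, 0.0, 0.0, 0.0]
[0, 0.0, 0.0, 0.0, 0.0, 0.0, 0.0]
[0, 0.0, 0.0, 0.0, 0.0, 0.0, 0.0]
```

Request:
servo_tool([
  [[0,-3.93,-0.08,0.18,0,0,0],[0,-3.93,-0.08,0.18,0,0,0],[0,-3.93,-0.08,0.18,0,0,0],[0,-3.94,-0.08,0.17,0,0,0],[0,-3.93,-0.08,0.18,0,0,0],[0,-3.93,-0.08,0.18,0,0,0],[0,0,0,2.4,0,0,0],[0,0,0,2.4,0,0,0],[0,0,0,2.4,0,0,0],[0,0,0,0,0,0,0],[0,0,0,0,0,0,0],[0,0,0,0,0,0,0]],
])

```text
time_s: 23.4
tcp_pos: [0.4246, 0.1513, 0.0589]
tcp_rot: [[-0.105, -0.995, 0.002], [-0.995, 0.105, 0.001], [-0.001, -0.001, -1.0]]
ft_force: [0.4, 0.1, 0.3]
gripper_width: 0.0001
```

```bash
python3 snap.py top d1 220 160 360 290 5
python3 - <<'E'
from plan import *
R=Rdown(-96)
u=np.array([.9946,-.1039,0]);s=np.array([.4243,.151,.058])
plan([(0,s+u*.012,R,1),(0,s+u*.017,R,1),(0,s+u*.022,R,1),(0,s+u*.029,R,1),(0,s+u*.039,R,1),(0,s+u*.10,R,6)])
E
```

```text
t 23.45 tcp [424.6 151.2  58.8] w 0.1 F [-0.2  0.1 -1. ] j [  4.  25. 104.   0.  51. 100.]
max 1.18 1.1828778466096994 turn 0.001414213562373095 11
[0, 0.02, -1.18, 0.08, -0.001, 0.001, 0.0]
[0, 0.0, -0.5, 0.0, 0.0, 0.0, 0.0]
[0, 0.0, -0.5, 0.0, 0.0, 0.0, 0.0]
[0, 0.0, -0.7, 0.0, 0.0, 0.0, 0.0]
[0, 0.0, -1.0, 0.0, 0.0, 0.0, 0.0]
[0, 0.0, -1.02, 0.0, 0.0, 0.0, 0.0]
[0, 0.0, -1.01, 0.0, 0.0, 0.0, 0.0]
[0, 0.0, -1.02, 0.0, 0.0, 0.0, 0.0]
[0, -0.01, -1.01, 0.0, 0.0, 0.0, 0.0]
[0, 0.0, -1.02, 0.01, 0.0, 0.0, 0.0]
[0, 0.0, -1.02, 0.0, 0.0, 0.0, 0.0]
```

View pics/d1.png

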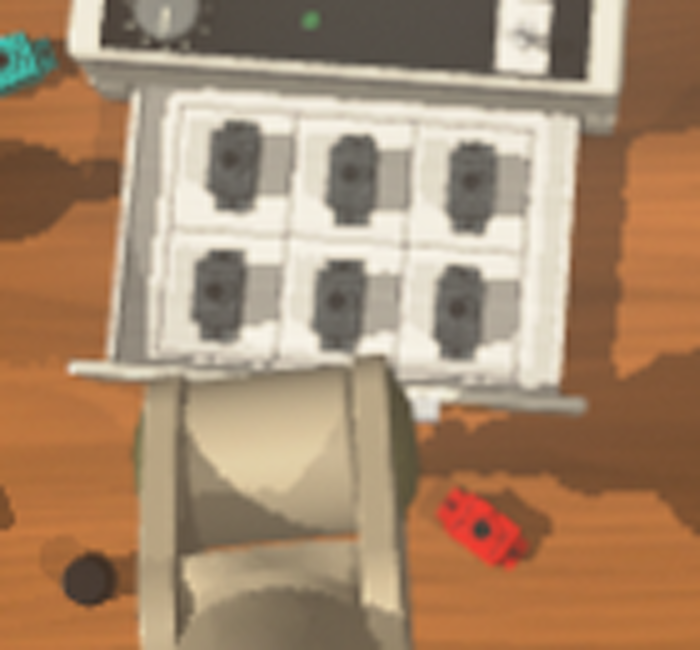

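The rows look neat in this view: back row at (233,163), (353,178), (470,185) and front row at (220,293), (340,300), (458,310). Next is the gentle push.

Request:
servo_tool([
  [[0,0,-0.9,0.08,-0.001,0.001,0],[0,0,-0.4,0,0,0,0],[0,0,-0.4,0,0,0,0],[0,0,-0.4,0,0,0,0],[0,0,-0.5,0,0,0,0],[0,0,-0.7,0,0,0,0],[0,0,-0.8,0,0,0,0],[0,0,-0.9,0,0,0,0],[0,0,-0.9,0,0,0,0],[0,0,-0.9,0,0,0,0],[0,0,-0.9,0,0,0,0],[0,0,-0.9,0,0,0,0]],
])

```text
time_s: 24.95
tcp_pos: [0.5104, 0.1419, 0.0572]
tcp_rot: [[-0.105, -0.994, -0.001], [-0.994, 0.105, -0.0], [0.0, 0.001, -1.0]]
ft_force: [-2.7, 0.7, 0.6]
gripper_width: -0.0004
```

```bash
python3 snap.py scene d2 220 130 420 300 4
python3 - <<'E'
from plan import *
u=np.array([.9946,-.1039,0]);s=np.array([.4243,.151,.058])
p=ctrl.read_state()["tcp_pos"];print("progress",(p-s)@u)
plan([(0,s+u*.155,Rdown(-96,25,-6),9)])
E
```

```text
progress 0.08791194933636463
t 25.00 tcp [511.7 141.7  57.3] w -0.0 F [-0.1 -0.6  0.1] j [ 3. 31. 91. -0. 57. 99.]
max 0.75 0.7539230729988305 turn 0.04901020301937139 9
[0, 0.0, -0.75, -0.01, 0.048, 0.0, 0.0]
[0, -0.01, -0.74, 0.03, 0.049, 0.0, 0.0]
[0, 0.0, -0.74, 0.07, 0.048, 0.0, 0.0]
[0, 0.0, -0.74, 0.1, 0.049, 0.0, 0.0]
[0, 0.0, -0.73, 0.13, 0.048, 0.0, 0.0]
[0, -0.01, -0.73, 0.18, 0.048, 0.0, 0.0]
[0, 0.0, -0.72, 0.2, 0.049, 0.0, -0.001]
[0, 0.0, -0.7, 0.24, 0.048, 0.0, 0.0]
[0, 0.0, -0.7, 0.28, 0.049, 0.0, 0.0]
```

View pics/d2.png

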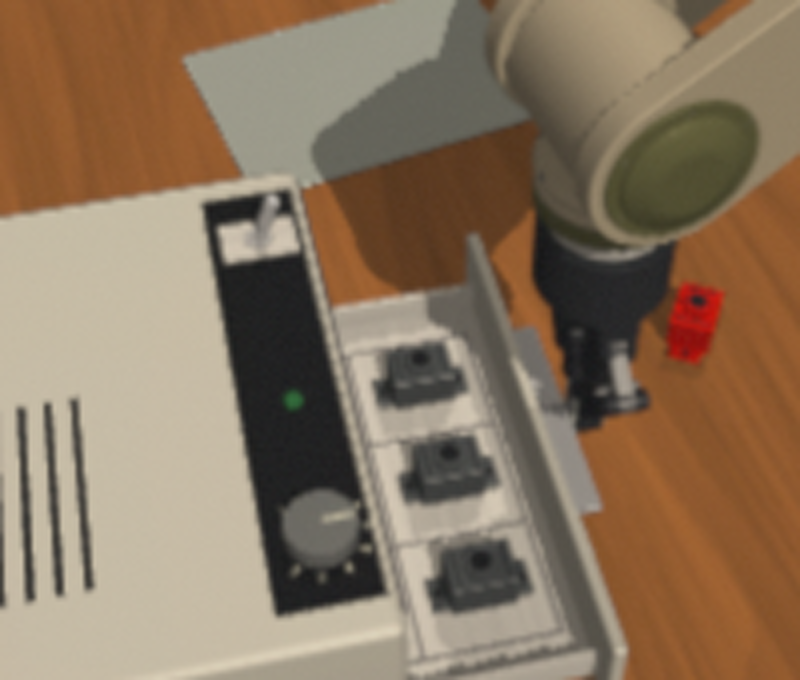

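Request:
servo_tool([
  [[0,0,-0.75,0,0.048,0,0],[0,0,-0.74,0.03,0.049,0,0],[0,0,-0.74,0.07,0.048,0,0],[0,0,-0.74,0.1,0.049,0,0],[0,0,-0.73,0.13,0.048,0,0],[0,0,-0.73,0.18,0.048,0,0],[0,0,-0.72,0.2,0.049,0,0],[0,0,-0.7,0.24,0.048,0,0],[0,0,-0.7,0.28,0.049,0,0]],
])

```text
time_s: 26.12
tcp_pos: [0.576, 0.1348, 0.0568]
tcp_rot: [[-0.105, -0.902, 0.418], [-0.994, 0.095, -0.045], [0.001, -0.42, -0.907]]
ft_force: [-1.9, 0.0, -4.2]
gripper_width: 0.0003
```

```bash
python3 snap.py scene d3 220 130 420 300 4
python3 - <<'E'
from plan import *
u=np.array([.9946,-.1039,0]);s=np.array([.4243,.151,.058])
p=ctrl.read_state()["tcp_pos"];print("progress",(p-s)@u)
plan([(0,s+u*.19,Rdown(-96,25,-6),5)])
E
```

```text
progress 0.15306148004386627
t 26.18 tcp [576.5 134.8  56.8] w -0.1 F [-0.6 -0.   0.2] j [  3.  30.  99.  -9.  26. 107.]
max 0.68 0.743236167042482 turn 0.001 5
[0, -0.01, -0.68, 0.29, 0.0, 0.0, 0.0]
[0, 0.0, -0.68, 0.29, 0.0, 0.0, 0.0]
[0, -0.01, -0.68, 0.29, 0.0, 0.0, 0.0]
[0, -0.01, -0.68, 0.29, 0.0, -0.001, 0.0]
[0, 0.0, -0.68, 0.3, 0.0, 0.0, 0.0]
```

View pics/d3.png

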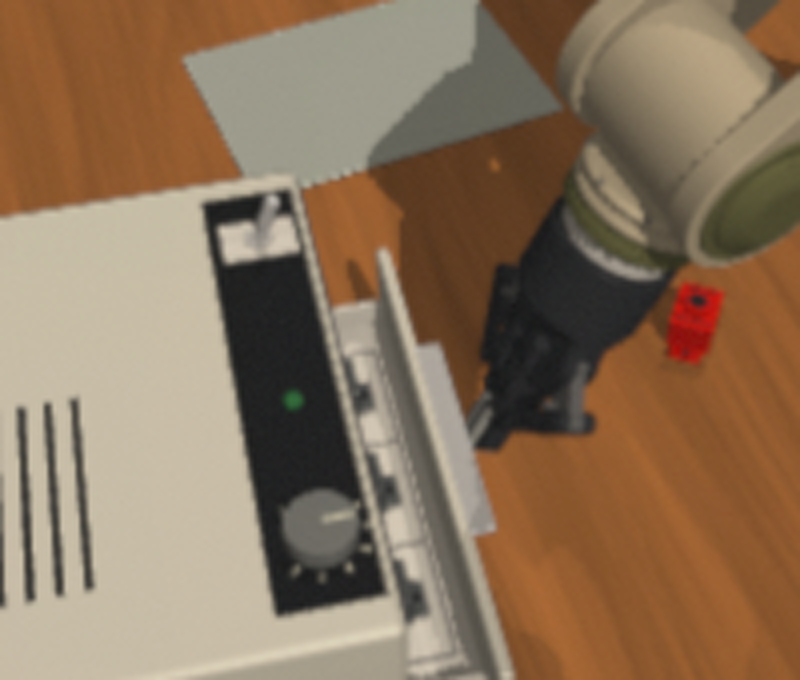

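Request:
servo_tool([
  [[0,0,-0.6,0.26,0,0,0],[0,0,-0.7,0.3,0,0,0],[0,0,-0.7,0.3,0,0,0],[0,0,-0.7,0.3,0,0,0],[0,0,-0.6,0.26,0,0,0],[0,0,-0.4,0.17,0,0,0],[0,0,-0.2,0.09,0,0,0]],
])

```text
time_s: 27.05
tcp_pos: [0.6191, 0.1304, 0.059]
tcp_rot: [[-0.105, -0.902, 0.419], [-0.994, 0.095, -0.044], [0.0, -0.422, -0.907]]
ft_force: [-1.5, -0.2, -3.6]
gripper_width: -0.0002
```

```bash
python3 snap.py scene d4 220 130 420 300 4
python3 - <<'E'
from plan import *
u=np.array([.9946,-.1039,0]);s=np.array([.4243,.151,.058])
p=ctrl.read_state()["tcp_pos"];print("progress",(p-s)@u)
plan([(0,None,None,1)])
E
```

```text
progress 0.1961201432834115
t 27.10 tcp [619.3 130.4  59.1] w -0.2 F [-2.1  0.4 -3.1] j [  3.  33.  93.  -7.  30. 104.]
max 0.0 0.0 turn 0.0 1
[0, 0.0, 0.0, 0.0, 0.0, 0.0, 0.0]
```

View pics/d4.png

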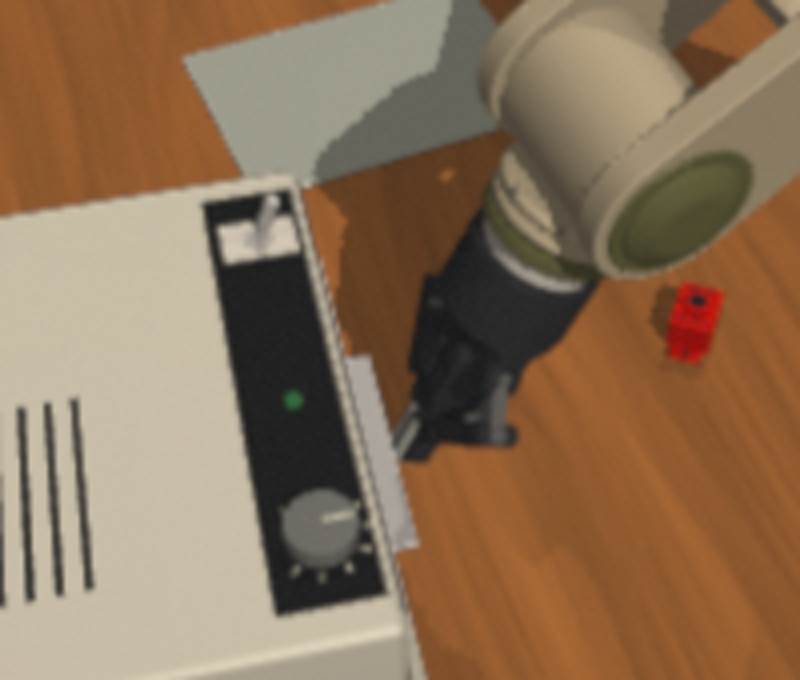

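Nearly shut. Small steps until the force rises.

Request:
servo_tool([
  [[0,0,-0.18,0.08,0,0,0],[0,0,-0.18,0.08,0,0,0],[0,0,-0.18,0.08,0,0,0],[0,0,0,0,0,0,0]],
])

```text
time_s: 27.6
tcp_pos: [0.6228, 0.1301, 0.0583]
tcp_rot: [[-0.105, -0.904, 0.415], [-0.994, 0.095, -0.044], [0.001, -0.417, -0.909]]
ft_force: [-11.3, 0.8, 1.5]
gripper_width: 0.0005
```

Request:
servo_tool([
  [[0,0,-0.1,0.04,0,0,0],[0,0,0,0,0,0,0]],
])

```text
time_s: 27.85
tcp_pos: [0.623, 0.13, 0.058]
tcp_rot: [[-0.105, -0.905, 0.413], [-0.994, 0.095, -0.045], [0.001, -0.416, -0.91]]
ft_force: [-15.0, 1.3, 2.7]
gripper_width: -0.0001
```

Request:
servo_tool([
  [[0,0,0.3,-0.15,0,0,0],[0,0,1.5,-0.7,0,0,0],[0,0,2.5,-1.2,0,0,0],[0,0,2,-3,-0.06,0,0],[0,0,1,-4,-0.09,0,0],[0,0,0,-4,-0.09,0,0],[0,3,0,-4,-0.09,0,0],[0,5,0,0,-0.09,0,0],[0,5,0,0,0,0,0],[0,0,0,0,0,0,0]],
])

```text
time_s: 29.1
tcp_pos: [0.4924, 0.0103, 0.1903]
tcp_rot: [[-0.109, -0.994, 0.018], [-0.994, 0.109, -0.003], [0.001, -0.018, -1.0]]
ft_force: [0.4, 0.4, 0.2]
gripper_width: 0.0005
```

```bash
python3 snap.py scene e1 180 130 380 300 4;python3 snap.py top e2 220 80 380 280 3; python3 -c "
from plan import *
plan([(0,None,None,1)])"
```

```text
t 29.20 tcp [492.   13.  190.1] w 0.5 F [-0.5 -0.5  0.1] j [-12.  18.  88.   0.  73.  84.]
max 0.0 0.0 turn 0.0 1
[0, 0.0, 0.0, 0.0, 0.0, 0.0, 0.0]
```

View pics/e1.png

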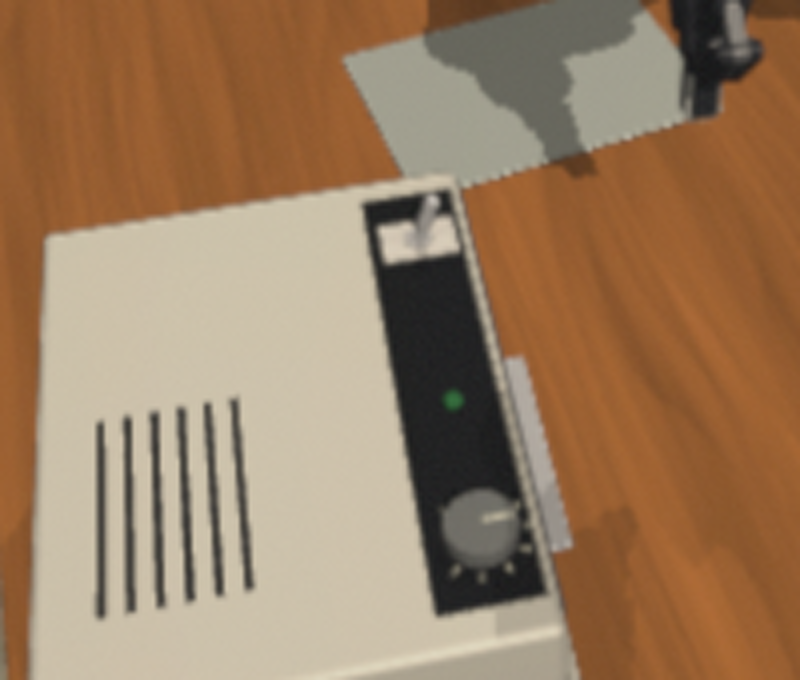

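View pics/e2.png

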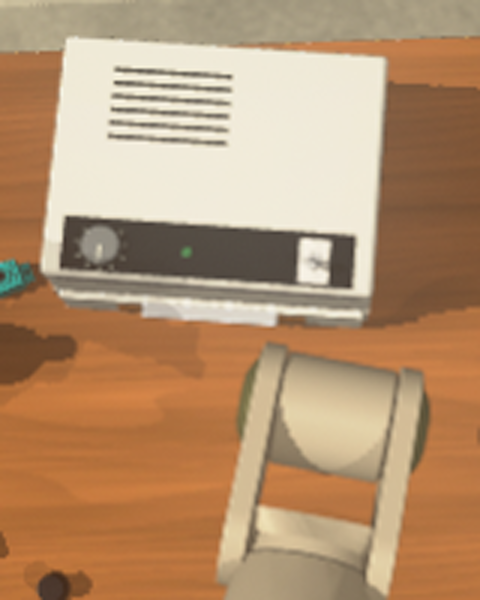

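```bash
python3 - <<'E'
from h import *
import pickle
T,Sc=pickle.load(open("im1.pkl","rb"))
yaw=np.radians(-5.96)
tp=(np.array([(66,38),(387,58),(372,298),(42,272)])+.5)/3-.5+[220,80]
sp=(np.array([(46,236),(455,180),(562,627)])+.5)/4-.5+[180,130]
Lt=np.array([[.125,.165,.15],[.125,-.165,.15],[-.125,-.165,.15],[-.125,.165,.15]])
for nm,d,L,px in(("t",T,Lt,tp),("s",Sc,Lt[[1,2,3]],sp)):
    r=least_squares(lambda p:(proj(d,tf(L,p[0],p[1],0,p[2]))-px).ravel(),[.77,.11,-.1]);print(nm,r.x[:2],np.degrees(r.x[2]),np.abs(r.fun).max())
u=np.array([np.cos(yaw),np.sin(yaw)]);v=np.array([-u[1],u[0]])
# lateral consistency with field axis
F=np.array([.5287,.1401]);print("field axis lateral",F@v,"unit lateral",r.x[:2]@v,"along field->unit",(r.x[:2]-F)@u)
# toggle tip directly
t=back(Sc,[((433.5)/4-.5+180,(200.5)/4-.5+130)],.182)[0];print("tip from scene",t)
# base plate centre from both
print("plate scene",back(Sc,[(418/4+180-.4,242/4+130-.4)],.152),"plate top",back(T,[(315.5/3+220-.4,260.5/3+80-.4)],.152))
for O in([.7735,.1155],): pass
O=r.x[:2];print("tip via unit",O+u*-.106+v*-.105,"pivot",O+u*-.094+v*-.105)
E
python3 snap.py top tg 305 145 345 185 15; python3 snap.py scene tg2 265 165 305 205 15
```

```text
t [0.7739458  0.11448429] -5.891958567999409 1.0699400408543625
s [0.77701666 0.11528015] -6.3908385825803595 2.9051986146614297
field axis lateral 0.1942398121742802 unit lateral 0.1953378672169267 along field->unit 0.24955156724421576
tip from scene [0.66054947 0.02144035 0.182     ]
plate scene [[0.67232813 0.021796   0.152     ]] plate top [[0.67258822 0.01883066 0.152     ]]
tip via unit [0.66068705 0.02185413] pivot [0.67262218 0.02060812]
```

View pics/tg.png

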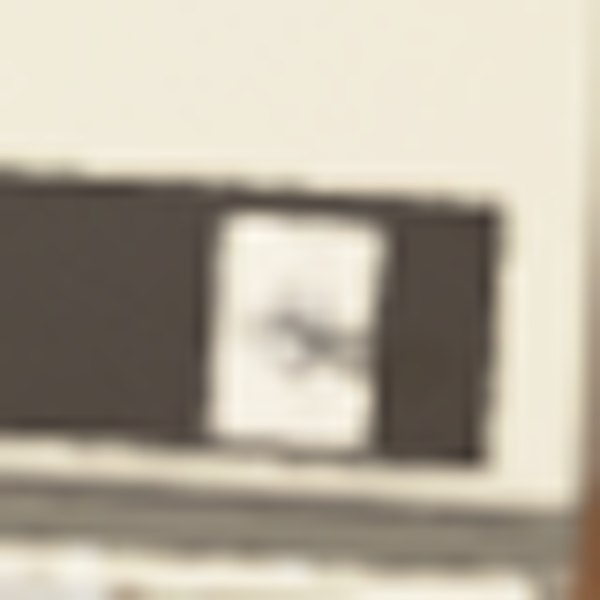

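View pics/tg2.png

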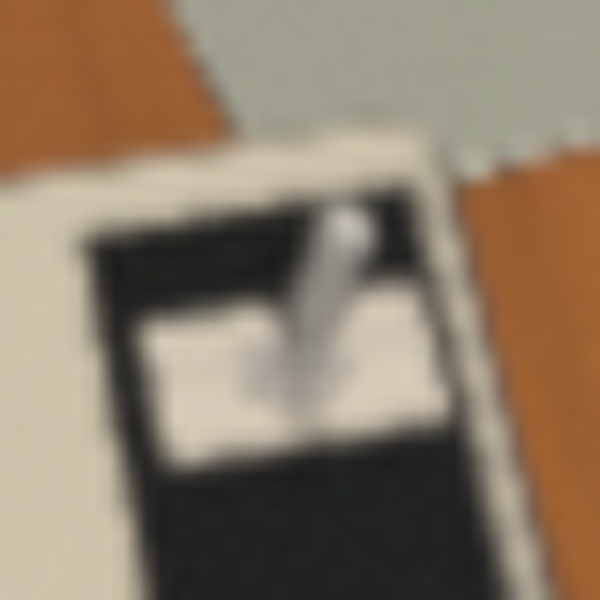

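Run:
```python
from plan import *
R=Rdown(-96)
plan([(0,[.6247,.0254,.19],R,5),(0,[.6247,.0254,.172],R,1),(0,None,None,3)])
```

```text
t 29.30 tcp [491.8  14.  189.8] w 0.2 F [-0.9  0.7  0.5] j [-12.  18.  88.   0.  73.  84.]
max 2.62 2.669344488821179 turn 0.004 9
[0, -0.5, -2.62, 0.04, -0.003, 0.0, 0.0]
[0, -0.51, -2.62, 0.03, -0.003, 0.0, 0.0]
[0, -0.5, -2.62, 0.02, -0.004, 0.0, 0.0]
[0, -0.5, -2.62, 0.02, -0.003, 0.0, 0.0]
[0, -0.51, -2.62, 0.0, -0.003, 0.0, 0.001]
[0, 0.0, 0.0, 1.8, 0.0, 0.0, 0.0]
[0, 0.0, 0.0, 0.0, 0.0, 0.0, 0.0]
[0, 0.0, 0.0, 0.0, 0.0, 0.0, 0.0]
[0, 0.0, 0.0, 0.0, 0.0, 0.0, 0.0]
```

Request:
servo_tool([
  [[0,-0.5,-2.62,0.04,-0.003,0,0],[0,-0.51,-2.62,0.03,-0.003,0,0],[0,-0.5,-2.62,0.02,-0.004,0,0],[0,-0.5,-2.62,0.02,-0.003,0,0],[0,-0.51,-2.62,0,-0.003,0,0],[0,0,0,1.8,0,0,0],[0,0,0,0,0,0,0],[0,0,0,0,0,0,0],[0,0,0,0,0,0,0]],
])

```text
time_s: 30.42
tcp_pos: [0.6244, 0.0248, 0.1724]
tcp_rot: [[-0.105, -0.995, 0.0], [-0.995, 0.105, -0.0], [0.0, -0.0, -1.0]]
ft_force: [0.2, -0.2, 0.2]
gripper_width: 0.0001
```

```bash
python3 snap.py scene f1 240 130 340 220 7;python3 -c "
from plan import *
plan([(0,[.6247+.0296,.0254-.0031,.172],Rdown(-96),4)])"
```

```text
t 30.48 tcp [624.4  24.7 172.3] w 0.3 F [-0.  0.  0.] j [-9. 32. 67. -0. 81. 87.]
max 0.75 0.7503332592921628 turn 0.0 4
[0, -0.02, -0.75, 0.01, 0.0, 0.0, 0.0]
[0, -0.02, -0.75, 0.0, 0.0, 0.0, 0.0]
[0, -0.02, -0.75, 0.01, 0.0, 0.0, 0.0]
[0, -0.02, -0.75, 0.01, 0.0, 0.0, 0.0]
```

View pics/f1.png

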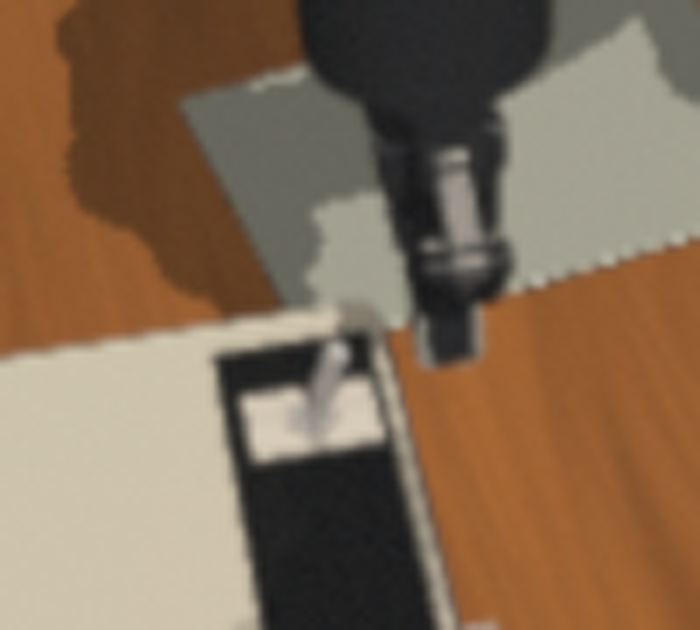

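Request:
servo_tool([
  [[0,-0.02,-0.7,0,0,0,0],[0,-0.02,-0.7,0,0,0,0],[0,-0.02,-0.6,0,0,0,0],[0,0,-0.6,0,0,0,0],[0,0,-0.5,0,0,0,0],[0,0,-0.4,0,0,0,0],[0,0,-0.3,0,0,0,0],[0,0,0,0,0,0,0]],
])

```text
time_s: 31.48
tcp_pos: [0.6624, 0.0211, 0.1714]
tcp_rot: [[-0.105, -0.994, -0.001], [-0.994, 0.105, -0.0], [0.0, 0.001, -1.0]]
ft_force: [-0.1, 0.4, 1.2]
gripper_width: -0.0001
```

```bash
python3 snap.py scene f2 240 130 340 220 7
```

```text
(no output)
```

View pics/f2.png

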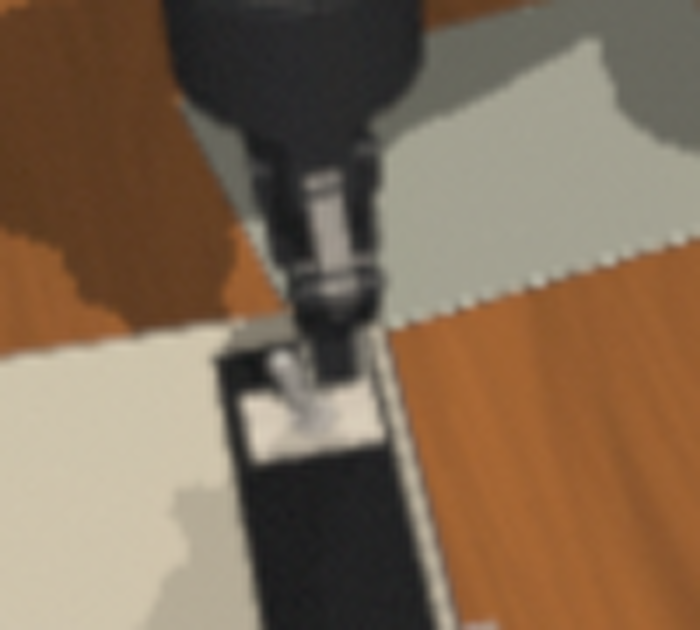

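Request:
servo_tool([
  [[0,0,-0.15,0,0,0,0],[0,0,-0.15,0,0,0,0],[0,0,0,0,0,0,0]],
])

```text
time_s: 31.9
tcp_pos: [0.6648, 0.0209, 0.1712]
tcp_rot: [[-0.105, -0.994, -0.003], [-0.994, 0.105, 0.0], [0.0, 0.002, -1.0]]
ft_force: [-3.4, 0.5, 0.7]
gripper_width: 0.0001
```

Request:
servo_tool([
  [[0,0,-0.12,0,0,0,0],[0,0,-0.12,0,0,0,0],[0,0,0,0,0,0,0]],
])

```text
time_s: 32.28
tcp_pos: [0.6654, 0.0208, 0.171]
tcp_rot: [[-0.105, -0.994, -0.007], [-0.994, 0.105, 0.0], [0.001, 0.007, -1.0]]
ft_force: [-13.1, -0.5, 3.1]
gripper_width: -0.0002
```

At the stop: force has risen to 13 N. I'll back off and check.

Request:
servo_tool([
  [[0,0,0.3,0,0,0,0],[0,0,1.5,0,0,0,0],[0,0,3,0,0,0,0],[0,0,5,-2,0,0,0],[0,4,5,-2,0,0,0],[0,5,3,0,0,0,0],[0,5,0,0,0,0,0],[0,5,0,0,0,0,0],[0,0,0,0,0,0,0],[0,0,0,0,0,0,0]],
])

```text
time_s: 33.52
tcp_pos: [0.4745, -0.1471, 0.2104]
tcp_rot: [[-0.105, -0.994, -0.0], [-0.994, 0.105, -0.0], [0.0, 0.0, -1.0]]
ft_force: [-0.4, 0.2, 0.3]
gripper_width: 0.0001
```

```bash
python3 snap.py scene h1 180 130 380 300 4;python3 snap.py top h2 150 80 470 300 2.4
python3 - <<'E'
from h import *
from workcell import vision
Sc=vision.get_image("scene")
cv2.imwrite("pics/h3.png",cv2.resize(Sc["img"][165:205,265:305,::-1],None,fx=15,fy=15,interpolation=cv2.INTER_CUBIC))
u=np.array([.9946,-.1039,0]);P=np.array([.6724,.0204,.184])
for k in(-.012,.012): print(k,(proj(Sc,P+u*k)[0]-[265,165]+.5)*15)
E
```

```text
-0.012 [350.44206657 218.1729973 ]
0.012 [194.53328679 243.2654695 ]
```

View pics/h1.png

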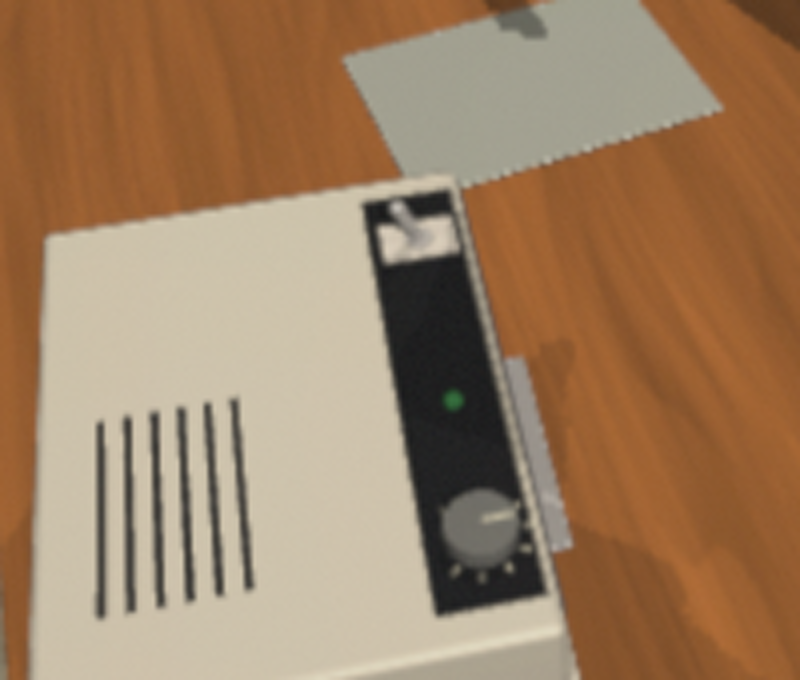

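View pics/h2.png

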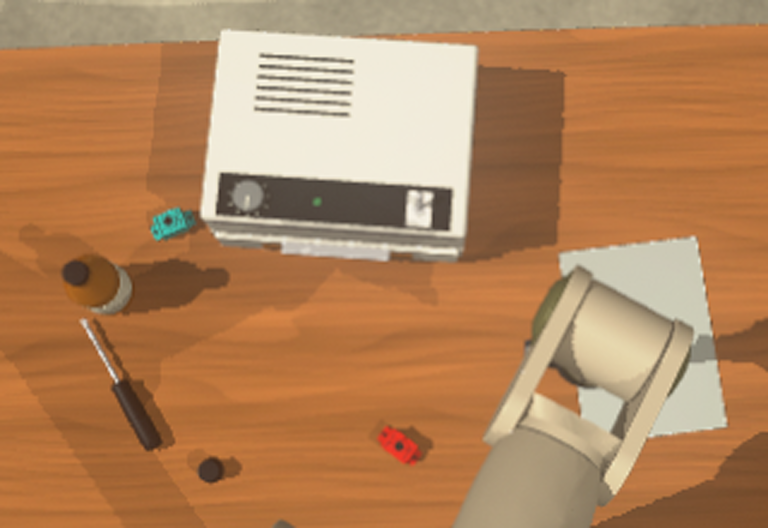

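View pics/h3.png

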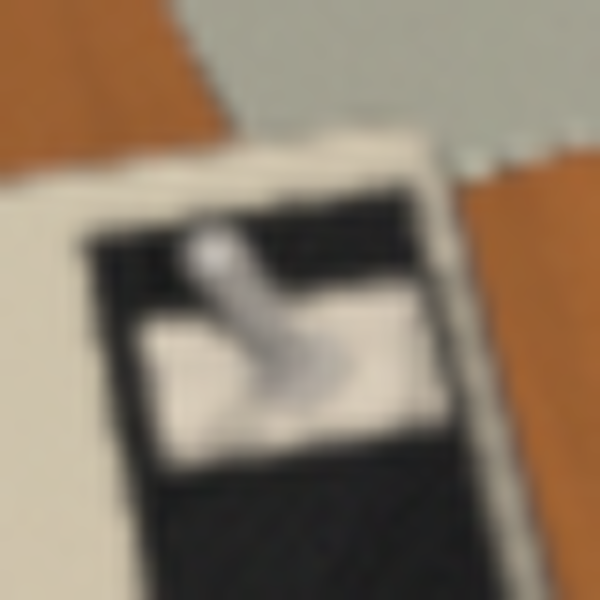

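```bash
python3 -c "
from workcell import job,ctrl
print(job.job_done(), ctrl.read_state()['time_s'])"
```

```text
the job is handed in; nothing more can be done
the job is handed in; nothing more can be done
```

The job is done and handed in at about 34 s of the 72 s allowed. I laid the three dark grey housings in the front row, pushed the drawer shut by its lip, and flicked the toggle to the back. The arm is clear of everything.

- **Rows:** before shutting, the arm's own readings put the new housings within about 1 mm of the field centres and square to the lines. I could not see inside once the drawer was shut, so how the rows rode the push is unchecked. It was slow, at about 0.07 m/s, and the front row still looked orderly at the last view.
- **Drawer:** the force rose to 15 N with no further travel. The drawer front then lay against the housing in both pictures, and still did after the toggle was flicked.
- **Toggle:** it stopped at its back end at 13 N, and the last picture shows it leaning back by about the expected amount.
- **Bystanders:** the bottle, screwdriver, loose knob and the red and turquoise look-alikes appear undisturbed.

**One disagreement:** the image fits put the pieces 1 to 3 mm off, mostly toward the right (-y). The already-laid pieces showed the same offset, so I took it as a fit and shadow bias and did not correct for it.

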